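Tip the guest soaps off their tray into the round bowl

ROBOT

A 7-joint arm with a two-finger parallel gripper is mounted at the origin on the work surface. World frame = base frame: x ahead of the robot, y to its left, z up, the work surface at z = 0. Lengths are in m, angles in rad, forces in N, time in s.
With the tool pointing down it reaches from about 0.4 to 0.925 m from the base axis. Payload 4.1 kg.
Tool frame: the origin (TCP) lies on the centre line of the jaws, within the pads' length; the fingertips stand r.finger_overhang ahead of it and the grasp point (between the pads) lies 11 mm behind it (r.finger_overhang is the distance from the TCP to the fingertips, in m); x points along the fingers, z is the direction in which the jaws open and shut, and the axes are right-handed (so a half turn about x gives the same grasp; the last joint's range is limited). The gripper opens to 85 mm and grips with 20 to 120 N. Pads are 22 mm wide; open, the fingers measure 114 mm over their backs; the gripper's body (76 mm by 85 mm) begins 54 mm behind the grasp point. The pads swing forward as they close: fully open they stand 13 mm farther back than shut.
Start: joints at [1.102, 0.398, 0.045, 1.537, -0.019, 1.207, -0.051], TCP at [0.235, -0.606, 0.239] pointing down, gripper open.
Joint ranges: [-2.82, 2.82], [-0.49, 2.23], [-1.37, 1.46], [0, 2.46], [-1.36, 4.5], [0.23, 2], [-2.94, 2.94]. Speed limits (rad/s): [2.57, 2.57, 3.14, 3.14, 3.14, 3.14, 3.14].

INTERFACE

Orientations are given as a unit quaternion [x, y, z, w].
In Python, from workcell import r, grab_frame, camera_model, order gives the robot as it stands.
- The arm moves only by the tool send_rows, never from a script. Its argument "series" is a list of rows, each an object of numbers: "gripper": the opening, from 0 (shut) to 1 (fully open); "tx", "ty", "tz": the shift along the tool's x, y, z in mm; "ax", "ay", "az": the turn, a rotation vector about the tool's x, y, z in rad. A call has 1 to 5 rows; each row shifts and turns the pose as measured when the row begins, along the tool's axes as they then stand; what a row does not reach is not made up. A row lasts 1/10 s, in which the tool goes at most 50 mm and 8.59 degrees, less where a joint would pass 70% of its speed; a pose out of reach is approached as far as the arm can. A call with a gripper value outside its range is refused whole. The fingers move at their own pace and stop on an object; "newtons" is the grip in N (left out, the last holds). Time passes only in rows, so rows that do not move let the fingers close. It gives the time, the measured TCP pose, the force and the opening at its end, in the units of the state.
- r.state(): the state, without advancing time (a new reading comes with each control period).
- grab_frame(name): name is "side" or "top"; returns the picture (420x560x3 uint8, red, green, blue); there is no depth.
- camera_model(name): a dict with "mtx" (3x3 intrinsics, pixels), "R" (3x3) and "t" (3): a world point X has camera coordinates R X + t. Camera axes: x right, y down, z forward; pixel columns grow to the right and rows downward; lengths in m; the calibration is good to about 2 mm. A picture is of the moment at which its call begins. camera_model takes no time and is no camera call.
- order.sign_off(): hands the job in, once; it reports no verdict.
The state is a dict: "time": time; "qpos": joint angles; "joint_vel": joint speeds; "effort": joint torques, N m; "eef_pos": TCP position; "ee_rot": TCP orientation; "force": force on the tool from outside, world axes, zero at the start; "moment": the same for the moment, N m; "gripper_width": finger opening in m.
Only numpy, scipy, OpenCV 4.12 (cv2) and the standard library are available. Lean on these libraries where they do the work, as an engineer would, in place of code of your own. Each camera call takes 0.05 s, during which the arm holds its last target. There are 200 camera calls.

TASK

Pick up the steel tray by its upright grip and tip it close above the round bowl, so that both guest soaps slide off into the bowl; do not touch the soaps with the fingers. Then set the empty tray back down flat on the glass about where it stood, without shifting the bowl.

Things in the scene. Friction and masses are not known exactly. Their poses are not given: they have to be found in the camera images.
- tray_grip (a point): Centre of the steel tray's upright grip plate (10 mm thick in x, 36 wide in y, top 80 above the tray's underside); this point is 58 above the underside. z up, x from the open front edge to the grip. Tray floor 120 (x) x 76 x 3 mm, walls to 15 high at sides and rear; the front edge, unwalled, is 125 to -x and 58 below this point and at first faces roughly towards the robot. About 160 g.
- soap1: One of two cream-coloured guest soaps lying loose on the tray, 30 x 22 x 16 mm (x, y, z), 14 g. Origin at the centre of its underside. The soaps start to slide when the tray is tilted by 23 to 33 degrees; 45 to 50 degrees empties it.
- soap2: The other guest soap, same as soap1.
- bowl: Round white ceramic bowl, loose, 140 mm wide at the rim, 55 high, 400 g; origin at the centre of its underside. Not the square dish (120 x 120, 50 high). Tray, bowl and dish stand side by side 150 to 290 mm apart in y, in any order; farther from the robot stand a cream jar (45 high) and toiletries up to 100 high; taller ones only at the far sides.
Things that resemble listed ones, but are neither listed nor needed, are in the scene too. Leave any orange look-alike of the soap1 alone. Leave any blue look-alike of the part that bears tray_grip alone.

How it is judged:
On the way, in this order (a step that is already met when the one before it is completed fails the run):
1. the tray is lifted off the shelf with both soaps still on it (height (world z) of tray_grip above 0.085 m and distance between each of soap1, soap2 and tray_grip below 0.14 m), for 0.1 s.
2. both soaps lie in the round bowl (horizontal distance between each of soap1, soap2 and bowl below 0.066 m and height (world z) of each of soap1, soap2 below 0.055 m), for 0.2 s.
At the end, for the whole second after the job is handed in: Both soaps lie inside the round bowl (below its rim), and the tray stands released, flat on the shelf (within 7 degrees), its grip within 80 mm of where it was at the start (all of step 2 and angle between tray_grip's own z axis and vertical below 0.12 rad and height (world z) of tray_grip below 0.066 m and distance of tray_grip from where it was at the start of the episode below 0.08 m); the robot touches nothing.
It fails at once if the fingers touch a soap (contact force between the fingers and soap1 above 0.5 N or contact force between the fingers and soap2 above 0.5 N).
It fails at once if a soap is dropped from high up or flung (faster than 2 m/s, a fall of 20 cm) (linear speed of any of soap1, soap2 above 2 m/s).
It fails at once if the bowl is shifted by more than 40 mm (distance of bowl from where it was at the start of the episode above 0.04 m).
It also fails if it takes over 58 s, if anything falls off the work surface, if the arm or the gripper's body presses on something with over 40 N, if the wrist force passes 120 N, or if a joint passes its speed limit or range.

## Working session

There is one attempt and no reset: what is moved stays moved. The work goes in short steps, Python scripts to look and compute and a tool call to move; the robot and the scene stay as the last step left them, time stands still between calls to the robot, and variables do not carry over. Pictures are saved under pics/ and viewed, about 8 in all and at most 12, crops included, and the job is handed in when it is done.

Besides the shell and the picture viewer there is one more tool, called in YAML: its name, and indented under it one key for each argument. send_rows: Moves the arm, as the interface text tells. Its arguments: {"type":"object","properties":{"series":{"type":"array"},"newtons":{"type":"number"}},"required":["series"]}

```bash
mkdir -p pics; ls; python3 - <<'E'
from workcell import r, grab_frame, camera_model, order
import cv2,numpy as np
print(r.state(), r.finger_overhang)
for n in("top","side"):
    im=grab_frame(n); cv2.imwrite(f"pics/{n}0.png",im[...,::-1]); m=camera_model(n); print(n,m, -m["R"].T@m["t"])
a=[cv2.imread(f"pics/{n}0.png") for n in("top","side")]
E
```

```text
pics
{'time': 0.0, 'qpos': array([ 1.10196757,  0.39917209,  0.04504143,  1.53788998, -0.01870521,
        1.20685884, -0.05067709]), 'joint_vel': array([ 6.12769749e-04, -2.08704849e-03, -4.94715906e-05, -1.86726549e-03,
       -2.72673013e-04, -8.53260845e-04, -8.59863593e-04]), 'effort': array([ 1.75145891e-03, -4.75124252e+01,  1.36510134e+00, -2.54221523e+01,
        1.14558946e-02,  9.42070561e-03, -1.59870751e-05]), 'eef_pos': array([ 0.23474415, -0.60547649,  0.238272  ]), 'ee_rot': array([ 0.39984996,  0.58401294, -0.3991658 ,  0.58285124]), 'force': array([ 0.32804773, -0.62705719,  0.05740824]), 'moment': array([-0.04831915, -0.00043432,  0.04677448]), 'gripper_width': 0.08551549570248783} 0.008
top {'mtx': array([[494.57541374,   0.        , 282.42531766],
       [  0.        , 494.57541374, 208.93907207],
       [  0.        ,   0.        ,   1.        ]]), 'R': array([[-0.00814886, -0.99988988,  0.01240243],
       [-0.99917121,  0.00764709, -0.03998022],
       [ 0.03988097, -0.01271794, -0.9991235 ]]), 't': array([0.04573751, 0.51938745, 0.98899756])} [0.47988751 0.05433868 1.00832867]
side {'mtx': array([[541.62544826,   0.        , 280.54573308],
       [  0.        , 541.62544826, 204.60185257],
       [  0.        ,   0.        ,   1.        ]]), 'R': array([[-0.89500121, -0.44604522, -0.00406128],
       [-0.27732525,  0.56354531, -0.77814356],
       [ 0.34937593, -0.69531313, -0.62807333]]), 't': array([0.50319251, 0.190698  , 0.96102452])} [0.16748444 0.78519261 0.7540279 ]
```

View pics/top0.png

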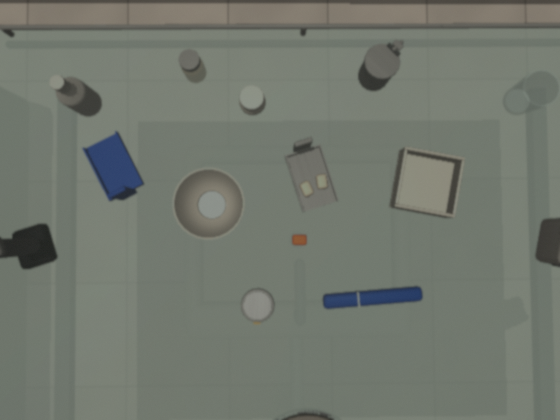

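View pics/side0.png

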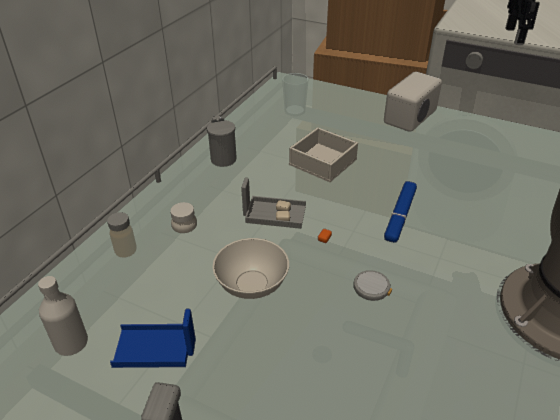

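The top view shows the grey steel tray at (312,180) with its grip at (303,146), two cream soaps at (306,189) and (322,181), and the orange look-alike at (300,240). The round bowl is at (209,204), the square dish at (427,183), and the blue look-alike tray at (113,165). The side view agrees: tray (275,211), grip (246,196), bowl (251,270).

```bash
cat > h.py <<'E'
import numpy as np,cv2
from workcell import r,grab_frame,camera_model,order
from scipy.spatial.transform import Rotation as R
def ray(n,p):
    m=camera_model(n); d=m["R"].T@np.linalg.solve(m["mtx"],[p[0],p[1],1]); return -m["R"].T@m["t"],d/np.linalg.norm(d)
def onz(n,p,z):
    c,d=ray(n,p); return c+d*(z-c[2])/d[2]
def tri(p,q):
    c,d=ray("top",p); e,f=ray("side",q)
    s=np.linalg.lstsq(np.c_[d,-f],e-c,rcond=None)[0]; a,b=c+d*s[0],e+f*s[1]; return (a+b)/2,np.linalg.norm(a-b)
def proj(n,X):
    m=camera_model(n); p=m["mtx"]@(m["R"]@np.asarray(X)+m["t"]); return p[:2]/p[2]
def go(pos,xa,za):
    """delta in tool frame to TCP pos, tool x axis xa, z axis za"""
    xa=np.array(xa,float);xa/=np.linalg.norm(xa);za=np.array(za,float);za-=xa*(xa@za);za/=np.linalg.norm(za)
    s=r.state();A=R.from_quat(s["ee_rot"]);B=R.from_matrix(np.c_[xa,np.cross(za,xa),za])
    print("t",s["time"],"pos",s["eef_pos"].round(4),"w",round(s["gripper_width"],4),"F",s["force"].round(1))
    print("shift mm",(A.inv().apply(np.array(pos)-s["eef_pos"])*1000).round(1),"turn rad",(A.inv()*B).as_rotvec().round(3))
E
python3 - <<'E'
from h import *
t=cv2.imread("pics/top0.png");s=cv2.imread("pics/side0.png")
def blob(im,box,f,nm):
    x0,y0,x1,y1=box;c=im[y0:y1,x0:x1].astype(int);m=(f(c)*255).astype(np.uint8)
    cs,_=cv2.findContours(m,cv2.RETR_EXTERNAL,cv2.CHAIN_APPROX_NONE)
    k=max(cs,key=cv2.contourArea)+np.array([x0,y0]);return k
warm=lambda c:(c[...,2]-c[...,1]>=-1)
b=blob(t,(165,160,255,245),warm,"bowl");e=cv2.minEnclosingCircle(b.astype(np.float32));print("bowl top",e, onz("top",e[0],.055), "diam",np.linalg.norm(onz("top",(e[0][0]-e[1],e[0][1]),.055)-onz("top",(e[0][0]+e[1],e[0][1]),.055)))
b=blob(s,(205,230,300,305),warm,"bowl");print("bowl side bbox",cv2.boundingRect(b))
k=blob(t,(275,130,350,220),warm,"tray");print("tray rect",cv2.minAreaRect(k),cv2.boundingRect(k))
cr=blob(t,(290,165,335,205),lambda c:c.sum(2)>380,"soap");print("bright",cv2.boundingRect(cr))
for n,im,bx in(("top",t,(270,130,350,220)),("side",s,(230,170,320,240))):
    pass
A=cv2.resize(t[130:222,268:352],None,fx=4.5,fy=4.5,interpolation=cv2.INTER_CUBIC)
B=cv2.resize(s[168:240,232:320],None,fx=4.5,fy=4.5,interpolation=cv2.INTER_CUBIC)
h=max(A.shape[0],B.shape[0]);o=np.zeros((h,A.shape[1]+B.shape[1],3),np.uint8);o[:A.shape[0],:A.shape[1]]=A;o[:B.shape[0],A.shape[1]:]=B
o=cv2.convertScaleAbs(o,alpha=1.6);cv2.imwrite("pics/crop1.png",o);print(o.shape,A.shape)
E
```

```text
bowl top ((208.2117462158203, 203.38885498046875), 35.656124114990234) [0.52973575 0.18509851 0.055     ] diam 0.13714086037654913
bowl side bbox (212, 238, 78, 61)
tray rect ((309.5696105957031, 173.15074157714844), (67.6869888305664, 36.72440719604492), 71.91655731201172) (286, 138, 52, 73)
bright (302, 183, 9, 11)
(414, 774, 3) (414, 378, 3)
```

View pics/crop1.png

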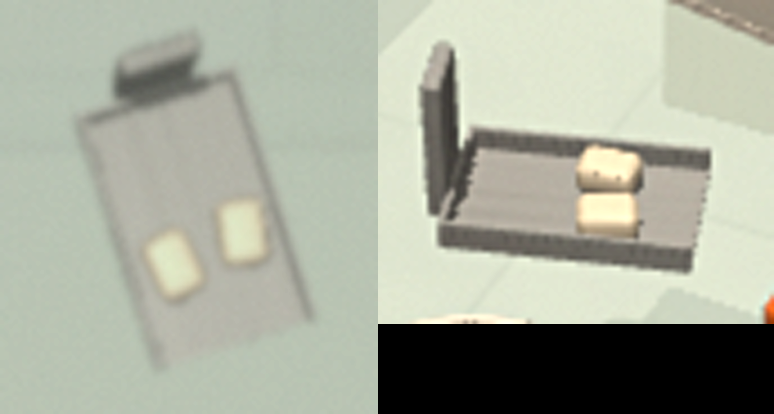

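The crop confirms the grey tray with its grip at the far end (top of the plate near crop (157,57) top view, (440,60) side view). Its open front faces the robot, and the two cream soaps lie in the front half.

```bash
python3 - <<'E'
from h import *
P=lambda u,v:(268+(u-1.75)/4.5,130+(v-1.75)/4.5); Q=lambda u,v:(232+(u-378-1.75)/4.5,168+(v-1.75)/4.5)
c={k:onz("top",P(*p),z) for k,p,z in(("FL",(157,367),.009),("FR",(313,319),.012),("RL",(80,119),.015),("RR",(237,73),.015))}
for k in c:print(k,c[k].round(4))
print("len",np.linalg.norm(c["FL"]-c["RL"]),np.linalg.norm(c["FR"]-c["RR"]),"wid",np.linalg.norm(c["RL"]-c["RR"]),np.linalg.norm(c["FL"]-c["FR"]))
ax=(c["RL"]+c["RR"]-c["FL"]-c["FR"])/2;yaw=np.arctan2(ax[1],ax[0]);w=(c["RL"]-c["RR"]);print("yaw",np.degrees(yaw),np.degrees(np.arctan2(-w[0],w[1])))
d=ax/np.linalg.norm(ax);d[2]=0;m=sum(c.values())/4;print("grip from floor",(m+d*.065).round(4))
print("grip top tri",tri(P(157,57),Q(440,60)), "onz top",onz("top",P(157,57),.08),"onz side",onz("side",Q(440,60),.08))
for p in((174,264),(243,232)):print("soap",onz("top",P(*p),.019).round(4))
print("bowl side rim c",onz("side",(212+39,238+27),.055))
yaw=np.degrees(yaw)
th=np.radians(yaw);X=np.array([np.cos(th),np.sin(th),0])
g=m+d*.065
go([g[0],g[1],.20],[0,0,-1],X);go([g[0],g[1],.20],[0,0,-1],-X)
E
```

```text
FL [0.515 0.001 0.009]
FR [ 0.5359 -0.0691  0.012 ]
RL [0.6263 0.0348 0.015 ]
RR [ 0.6467 -0.0359  0.015 ]
len 0.11655831466857759 0.11570505467964355 wid 0.07360895006933492 0.07324580159264894
yaw 16.776037239107808 16.035144540246442
grip from floor [0.6432 0.0015 0.0127]
grip top tri (array([0.64220948, 0.00363322, 0.08233106]), np.float64(0.00023531162145811754)) onz top [0.64272629 0.00355521 0.08      ] onz side [0.64374031 0.00088867 0.08      ]
soap [ 0.5605 -0.0065  0.019 ]
soap [ 0.5746 -0.0374  0.019 ]
bowl side rim c [0.52674169 0.19032654 0.055     ]
t 0.1 pos [ 0.2348 -0.6055  0.2384] w 0.0854 F [-0.4 -0.  -0.4]
shift mm [  39.   600.2 -418.2] turn rad [-1.494e+00 -2.000e-03 -1.000e-03]
t 0.1 pos [ 0.2348 -0.6055  0.2384] w 0.0854 F [-0.4 -0.  -0.4]
shift mm [  39.   600.2 -418.2] turn rad [ 1.648e+00 -1.000e-03  2.000e-03]
```

Checks agree: tray length and width are 116 x 73, grip top is at z 0.082, and the bowl diameter is 137. So the grip is at (0.643, 0.002), yaw about 16.4°, and the bowl at (0.529, 0.187). I'll go to the tipping pose empty first to test that the tilt is reachable, then grasp.

```bash
cat >> h.py <<'E'
import json
PSI=np.radians(16.4);X=np.array([np.cos(PSI),np.sin(PSI),0]);Z=np.array([0,0,1.])
GRIP=np.array([.643,.002,.058]);BOWL=np.array([.529,.187,0])
def pose(pos,tilt=0):  # tilt deg, front of tray down
    a=np.radians(tilt);xa=np.sin(a)*X-np.cos(a)*Z;za=np.cos(a)*X+np.sin(a)*Z
    return np.array(pos,float),R.from_matrix(np.c_[xa,np.cross(za,xa),za])
def tip(tilt,back=.02,zl=.065):  # TCP pose with lip at bowl+back*X, height zl
    a=np.radians(tilt);e=np.cos(a)*X+np.sin(a)*Z;n=-np.sin(a)*X+np.cos(a)*Z
    return pose(BOWL+back*X+zl*Z+.125*e+.058*n-.011*n,tilt)
def rows(wps,mm=45,rad=.13):
    s=r.state();p,A=s["eef_pos"],R.from_quat(s["ee_rot"])
    print("t",round(s["time"],2),"pos",p.round(4),"w",round(s["gripper_width"],4),"q",s["qpos"].round(2),"F",s["force"].round(1))
    out=[]
    for q,B in wps:
        rv=(A.inv()*B).as_rotvec();N=max(1,int(np.ceil(max(np.linalg.norm(q-p)*1000/mm,np.linalg.norm(rv)/rad))))
        for i in range(N):
            C=A*R.from_rotvec(rv*i/N);t=C.inv().apply((q-p)/N)*1000;v=rv/N
            out.append({k:round(float(x),d) for k,x,d in zip(("tx","ty","tz","ax","ay","az"),[*t,*v],[0,0,0,3,3,3]) if abs(x)>=(.5 if d==0 else .0015)})
        p,A=q,B
    for i in range(0,len(out),5):print(json.dumps(out[i:i+5]))
def err(P):
    s=r.state();print("err mm",((P[0]-s["eef_pos"])*1000).round(1),"rot",(R.from_quat(s["ee_rot"]).inv()*P[1]).as_rotvec().round(3))
E
python3 - <<'E'
from h import *
a=tip(0)[0];a[2]=.30
print(tip(48)[0],a)
rows([pose(a,0),tip(48)])
E
```

```text
[0.59491784 0.20640068 0.18934224] [0.66810053 0.22793951 0.3       ]
t 0.1 pos [ 0.2348 -0.6055  0.2384] w 0.0854 q [ 1.1   0.4   0.05  1.54 -0.02  1.21 -0.05] F [-0.4 -0.  -0.4]
[{"tx": -3.0, "ty": 34.0, "tz": -30.0, "ax": -0.071}, {"tx": -3.0, "ty": 36.0, "tz": -27.0, "ax": -0.071}, {"tx": -3.0, "ty": 37.0, "tz": -25.0, "ax": -0.071}, {"tx": -3.0, "ty": 39.0, "tz": -22.0, "ax": -0.071}, {"tx": -3.0, "ty": 41.0, "tz": -19.0, "ax": -0.071}]
[{"tx": -3.0, "ty": 42.0, "tz": -16.0, "ax": -0.071}, {"tx": -3.0, "ty": 43.0, "tz": -13.0, "ax": -0.071}, {"tx": -3.0, "ty": 44.0, "tz": -10.0, "ax": -0.071}, {"tx": -3.0, "ty": 44.0, "tz": -7.0, "ax": -0.071}, {"tx": -3.0, "ty": 45.0, "tz": -4.0, "ax": -0.071}]
[{"tx": -3.0, "ty": 45.0, "tz": -1.0, "ax": -0.071}, {"tx": -3.0, "ty": 45.0, "tz": 3.0, "ax": -0.071}, {"tx": -3.0, "ty": 44.0, "tz": 6.0, "ax": -0.071}, {"tx": -3.0, "ty": 44.0, "tz": 9.0, "ax": -0.071}, {"tx": -3.0, "ty": 43.0, "tz": 12.0, "ax": -0.071}]
[{"tx": -3.0, "ty": 42.0, "tz": 15.0, "ax": -0.071}, {"tx": -3.0, "ty": 41.0, "tz": 18.0, "ax": -0.071}, {"tx": -3.0, "ty": 40.0, "tz": 21.0, "ax": -0.071}, {"tx": -3.0, "ty": 38.0, "tz": 24.0, "ax": -0.071}, {"tx": -3.0, "ty": 36.0, "tz": 26.0, "ax": -0.071}]
[{"tx": -3.0, "ty": 34.0, "tz": 29.0, "ax": -0.071}, {"tx": 16.0, "tz": -11.0, "ay": -0.12}, {"tx": 14.0, "tz": -13.0, "ay": -0.12}, {"tx": 13.0, "tz": -14.0, "ay": -0.12}, {"tx": 11.0, "tz": -16.0, "ay": -0.12}]
[{"tx": 9.0, "tz": -17.0, "ay": -0.12}, {"tx": 7.0, "tz": -18.0, "ay": -0.12}, {"tx": 5.0, "tz": -19.0, "ay": -0.12}]
```

send_rows:
  series:
    - {"tx": -20,"ty": 34,"tz": -30,"ax": -0.071,"gripper": 1}
    - {"tx": -20,"ty": 36,"tz": -27,"ax": -0.071}
    - {"tx": -20,"ty": 37,"tz": -25,"ax": -0.071}
    - {"tx": -3,"ty": 39,"tz": -22,"ax": -0.071}
    - {"tx": -3,"ty": 41,"tz": -19,"ax": -0.071}

```text
invalid input
```

send_rows:
  series:
    - {"ty": 42,"tz": -16,"ax": -0.071}
    - {"ty": 43,"tz": -13,"ax": -0.071}
    - {"ty": 44,"tz": -10,"ax": -0.071}
    - {"ty": 44,"tz": -7,"ax": -0.071}
    - {"ty": 45,"tz": -4,"ax": -0.071}

```text
invalid input
```

send_rows:
  series:
    - {"ty": 45,"tz": -1,"ax": -0.071}
    - {"ty": 45,"tz": 3,"ax": -0.071}
    - {"ty": 44,"tz": 6,"ax": -0.071}
    - {"ty": 44,"tz": 9,"ax": -0.071}
    - {"ty": 43,"tz": 12,"ax": -0.071}

```text
invalid input
```

send_rows:
  series:
    - {"ty": 42,"tz": 15,"ax": -0.071}
    - {"ty": 41,"tz": 18,"ax": -0.071}
    - {"ty": 40,"tz": 21,"ax": -0.071}
    - {"ty": 38,"tz": 24,"ax": -0.071}
    - {"ty": 36,"tz": 26,"ax": -0.071}

```text
invalid input
```

```bash
python3 - <<'E'
from h import *
a=tip(0)[0];a[2]=.28
rows([pose(a,0),tip(48)])
E
```

```text
t 0.1 pos [ 0.2348 -0.6055  0.2384] w 0.0854 q [ 1.1   0.4   0.05  1.54 -0.02  1.21 -0.05] F [-0.4 -0.  -0.4]
[{"tx": -2.0, "ty": 34.0, "tz": -30.0, "ax": -0.071}, {"tx": -2.0, "ty": 36.0, "tz": -27.0, "ax": -0.071}, {"tx": -2.0, "ty": 37.0, "tz": -25.0, "ax": -0.071}, {"tx": -2.0, "ty": 39.0, "tz": -22.0, "ax": -0.071}, {"tx": -2.0, "ty": 41.0, "tz": -19.0, "ax": -0.071}]
[{"tx": -2.0, "ty": 42.0, "tz": -16.0, "ax": -0.071}, {"tx": -2.0, "ty": 43.0, "tz": -13.0, "ax": -0.071}, {"tx": -2.0, "ty": 44.0, "tz": -10.0, "ax": -0.071}, {"tx": -2.0, "ty": 44.0, "tz": -7.0, "ax": -0.071}, {"tx": -2.0, "ty": 45.0, "tz": -4.0, "ax": -0.071}]
[{"tx": -2.0, "ty": 45.0, "tz": -1.0, "ax": -0.071}, {"tx": -2.0, "ty": 45.0, "tz": 3.0, "ax": -0.071}, {"tx": -2.0, "ty": 44.0, "tz": 6.0, "ax": -0.071}, {"tx": -2.0, "ty": 44.0, "tz": 9.0, "ax": -0.071}, {"tx": -2.0, "ty": 43.0, "tz": 12.0, "ax": -0.071}]
[{"tx": -2.0, "ty": 42.0, "tz": 15.0, "ax": -0.071}, {"tx": -2.0, "ty": 41.0, "tz": 18.0, "ax": -0.071}, {"tx": -2.0, "ty": 40.0, "tz": 21.0, "ax": -0.071}, {"tx": -2.0, "ty": 38.0, "tz": 24.0, "ax": -0.071}, {"tx": -2.0, "ty": 36.0, "tz": 26.0, "ax": -0.071}]
[{"tx": -2.0, "ty": 34.0, "tz": 29.0, "ax": -0.071}, {"tx": 13.0, "tz": -11.0, "ay": -0.12}, {"tx": 12.0, "tz": -12.0, "ay": -0.12}, {"tx": 10.0, "tz": -14.0, "ay": -0.12}, {"tx": 8.0, "tz": -15.0, "ay": -0.12}]
[{"tx": 6.0, "tz": -16.0, "ay": -0.12}, {"tx": 5.0, "tz": -16.0, "ay": -0.12}, {"tx": 3.0, "tz": -17.0, "ay": -0.12}]
```

Refused as invalid. Rows may need every key, so I'll try one full row.

send_rows:
  series:
    - {"gripper": 1,"tx": -20,"ty": 34,"tz": -30,"ax": -0.071,"ay": 0,"az": 0}

```text
time: 0.2
eef_pos: [0.2498, -0.5676, 0.2545]
ee_rot: [0.381, 0.599, -0.381, 0.593]
force: [1.5, 0.5, 0.7]
gripper_width: 0.0853
```

All seven keys are needed. Continuing with full rows.

send_rows:
  series:
    - {"gripper": 1,"tx": -20,"ty": 36,"tz": -27,"ax": -0.071,"ay": 0,"az": 0}
    - {"gripper": 1,"tx": -20,"ty": 37,"tz": -25,"ax": -0.071,"ay": 0,"az": 0}
    - {"gripper": 1,"tx": -3,"ty": 39,"tz": -22,"ax": -0.071,"ay": 0,"az": 0}
    - {"gripper": 1,"tx": 0,"ty": 41,"tz": -19,"ax": -0.071,"ay": 0,"az": 0}
    - {"gripper": 1,"tx": 0,"ty": 42,"tz": -16,"ax": -0.071,"ay": 0,"az": 0}

```text
time: 0.7
eef_pos: [0.3561, -0.3626, 0.299]
ee_rot: [0.267, 0.658, -0.266, 0.652]
force: [0.8, -1.2, -0.2]
gripper_width: 0.0857
```

send_rows:
  series:
    - {"gripper": 1,"tx": 0,"ty": 43,"tz": -13,"ax": -0.071,"ay": 0,"az": 0}
    - {"gripper": 1,"tx": 0,"ty": 44,"tz": -10,"ax": -0.071,"ay": 0,"az": 0}
    - {"gripper": 1,"tx": 0,"ty": 44,"tz": -7,"ax": -0.071,"ay": 0,"az": 0}
    - {"gripper": 1,"tx": 0,"ty": 45,"tz": -4,"ax": -0.071,"ay": 0,"az": 0}
    - {"gripper": 1,"tx": 0,"ty": 45,"tz": -1,"ax": -0.071,"ay": 0,"az": 0}

```text
time: 1.2
eef_pos: [0.459, -0.1527, 0.2982]
ee_rot: [0.143, 0.696, -0.141, 0.69]
force: [0.6, -0.6, 0.4]
gripper_width: 0.0855
```

send_rows:
  series:
    - {"gripper": 1,"tx": 0,"ty": 45,"tz": 3,"ax": -0.071,"ay": 0,"az": 0}
    - {"gripper": 1,"tx": 0,"ty": 44,"tz": 6,"ax": -0.071,"ay": 0,"az": 0}
    - {"gripper": 1,"tx": 0,"ty": 44,"tz": 9,"ax": -0.071,"ay": 0,"az": 0}
    - {"gripper": 1,"tx": 0,"ty": 43,"tz": 12,"ax": -0.071,"ay": 0,"az": 0}
    - {"gripper": 1,"tx": 0,"ty": 42,"tz": 15,"ax": -0.071,"ay": 0,"az": 0}

```text
time: 1.7
eef_pos: [0.5594, 0.0559, 0.2968]
ee_rot: [0.013, 0.71, -0.012, 0.704]
force: [0.8, -0.3, -0.2]
gripper_width: 0.0853
```

```bash
sed -i 's/ if abs(x)>=(.5 if d==0 else .0015)})/})/; s/\[0,0,0,3,3,3\]/[0,0,0,2,2,2]/; s/out.append({k/out.append({"gripper":G} | {k/; s/def rows(wps,mm=45,rad=.13)/def rows(wps,mm=45,rad=.13,G=1)/' h.py; python3 - <<'E'
from h import *
a=tip(0)[0];a[2]=.28
rows([pose(a,0),tip(48)])
E
```

```text
t 1.7 pos [0.5594 0.0559 0.2968] w 0.0853 q [ 0.31  0.24 -0.58  1.65  0.13  1.3  -0.33] F [ 0.8 -0.3 -0.2]
[{"gripper": 1, "tx": 3.0, "ty": 35.0, "tz": 21.0, "ax": -0.06, "ay": -0.0, "az": -0.0}, {"gripper": 1, "tx": 3.0, "ty": 34.0, "tz": 23.0, "ax": -0.06, "ay": -0.0, "az": -0.0}, {"gripper": 1, "tx": 3.0, "ty": 32.0, "tz": 25.0, "ax": -0.06, "ay": -0.0, "az": -0.0}, {"gripper": 1, "tx": 3.0, "ty": 31.0, "tz": 27.0, "ax": -0.06, "ay": -0.0, "az": -0.0}, {"gripper": 1, "tx": 3.0, "ty": 29.0, "tz": 29.0, "ax": -0.06, "ay": -0.0, "az": -0.0}]
[{"gripper": 1, "tx": 13.0, "ty": 0.0, "tz": -11.0, "ax": -0.0, "ay": -0.12, "az": 0.0}, {"gripper": 1, "tx": 12.0, "ty": -0.0, "tz": -12.0, "ax": -0.0, "ay": -0.12, "az": 0.0}, {"gripper": 1, "tx": 10.0, "ty": -0.0, "tz": -14.0, "ax": -0.0, "ay": -0.12, "az": 0.0}, {"gripper": 1, "tx": 8.0, "ty": -0.0, "tz": -15.0, "ax": -0.0, "ay": -0.12, "az": 0.0}, {"gripper": 1, "tx": 6.0, "ty": 0.0, "tz": -16.0, "ax": -0.0, "ay": -0.12, "az": 0.0}]
[{"gripper": 1, "tx": 5.0, "ty": 0.0, "tz": -16.0, "ax": -0.0, "ay": -0.12, "az": 0.0}, {"gripper": 1, "tx": 3.0, "ty": 0.0, "tz": -17.0, "ax": -0.0, "ay": -0.12, "az": 0.0}]
```

send_rows:
  series:
    - {"gripper": 1,"tx": 3,"ty": 35,"tz": 21,"ax": -0.06,"ay": 0,"az": 0}
    - {"gripper": 1,"tx": 3,"ty": 34,"tz": 23,"ax": -0.06,"ay": 0,"az": 0}
    - {"gripper": 1,"tx": 3,"ty": 32,"tz": 25,"ax": -0.06,"ay": 0,"az": 0}
    - {"gripper": 1,"tx": 3,"ty": 31,"tz": 27,"ax": -0.06,"ay": 0,"az": 0}
    - {"gripper": 1,"tx": 3,"ty": 29,"tz": 29,"ax": -0.06,"ay": 0,"az": 0}

```text
time: 2.2
eef_pos: [0.6721, 0.2357, 0.2784]
ee_rot: [-0.097, 0.704, 0.099, 0.696]
force: [0.8, -1.0, 0.7]
gripper_width: 0.0856
```

send_rows:
  series:
    - {"gripper": 1,"tx": 13,"ty": 0,"tz": -11,"ax": 0,"ay": -0.12,"az": 0}
    - {"gripper": 1,"tx": 12,"ty": 0,"tz": -12,"ax": 0,"ay": -0.12,"az": 0}
    - {"gripper": 1,"tx": 10,"ty": 0,"tz": -14,"ax": 0,"ay": -0.12,"az": 0}
    - {"gripper": 1,"tx": 8,"ty": 0,"tz": -15,"ax": 0,"ay": -0.12,"az": 0}
    - {"gripper": 1,"tx": 6,"ty": 0,"tz": -16,"ax": 0,"ay": -0.12,"az": 0}

```text
time: 2.7
eef_pos: [0.6267, 0.2347, 0.2002]
ee_rot: [-0.053, 0.463, 0.133, 0.875]
force: [2.1, -1.8, -0.5]
gripper_width: 0.0852
```

send_rows:
  series:
    - {"gripper": 1,"tx": 5,"ty": 0,"tz": -16,"ax": 0,"ay": -0.12,"az": 0}
    - {"gripper": 1,"tx": 3,"ty": 0,"tz": -17,"ax": 0,"ay": -0.12,"az": 0}

```text
time: 2.9
eef_pos: [0.6259, 0.2193, 0.1904]
ee_rot: [-0.056, 0.425, 0.113, 0.896]
force: [1.5, 0.1, 1.0]
gripper_width: 0.0851
```

```bash
python3 - <<'E'
from h import *
err(tip(48))
g=GRIP+[0,0,-.011]
rows([pose(g+[0,0,.13]),pose(g+[0,0,.09])])
E
```

```text
err mm [-30.9 -12.9  -1.1] rot [-0.02  -0.154  0.025]
t 2.9 pos [0.6259 0.2193 0.1904] w 0.0851 q [ 0.01  0.23 -0.54  2.1   1.03  0.3  -1.14] F [1.5 0.1 1. ]
[{"gripper": 1, "tx": -2.0, "ty": -36.0, "tz": -6.0, "ax": -0.0, "ay": 0.11, "az": 0.0}, {"gripper": 1, "tx": -1.0, "ty": -36.0, "tz": -7.0, "ax": -0.0, "ay": 0.11, "az": 0.0}, {"gripper": 1, "tx": -1.0, "ty": -36.0, "tz": -7.0, "ax": -0.0, "ay": 0.11, "az": 0.0}, {"gripper": 1, "tx": -0.0, "ty": -36.0, "tz": -7.0, "ax": -0.0, "ay": 0.11, "az": 0.0}, {"gripper": 1, "tx": 1.0, "ty": -36.0, "tz": -7.0, "ax": -0.0, "ay": 0.11, "az": 0.0}]
[{"gripper": 1, "tx": 1.0, "ty": -36.0, "tz": -8.0, "ax": -0.0, "ay": 0.11, "az": 0.0}, {"gripper": 1, "tx": 40.0, "ty": 0.0, "tz": 0.0, "ax": 0.0, "ay": 0.0, "az": 0.0}]
```

```bash
python3 - <<'E'
from h import *
rows([tip(48)],mm=15,rad=.06)
E
```

```text
t 2.9 pos [0.6259 0.2193 0.1904] w 0.0851 q [ 0.01  0.23 -0.54  2.1   1.03  0.3  -1.14] F [1.5 0.1 1. ]
[{"gripper": 1, "tx": -7.0, "ty": -2.0, "tz": -9.0, "ax": -0.01, "ay": -0.05, "az": 0.01}, {"gripper": 1, "tx": -7.0, "ty": -1.0, "tz": -8.0, "ax": -0.01, "ay": -0.05, "az": 0.01}, {"gripper": 1, "tx": -8.0, "ty": -1.0, "tz": -8.0, "ax": -0.01, "ay": -0.05, "az": 0.01}]
```

send_rows:
  series:
    - {"gripper": 1,"tx": -7,"ty": -2,"tz": -9,"ax": -0.01,"ay": -0.05,"az": 0.01}
    - {"gripper": 1,"tx": -7,"ty": -1,"tz": -8,"ax": -0.01,"ay": -0.05,"az": 0.01}
    - {"gripper": 1,"tx": -8,"ty": -1,"tz": -8,"ax": -0.01,"ay": -0.05,"az": 0.01}
    - {"gripper": 1,"tx": 0,"ty": 0,"tz": 0,"ax": 0,"ay": 0,"az": 0}

```text
time: 3.3
eef_pos: [0.6031, 0.2067, 0.1872]
ee_rot: [-0.059, 0.379, 0.126, 0.915]
force: [0.0, -0.2, 0.3]
gripper_width: 0.0854
```

```bash
python3 - <<'E'
from h import *
err(tip(48));rows([tip(48)],mm=15,rad=.06)
E
```

```text
err mm [-8.2 -0.3  2.2] rot [ 0.003 -0.054  0.014]
t 3.3 pos [0.6031 0.2067 0.1872] w 0.0854 q [ 0.07  0.19 -0.58  2.23  1.7   0.25 -1.78] F [ 0.  -0.2  0.3]
[{"gripper": 1, "tx": -7.0, "ty": 2.0, "tz": -4.0, "ax": 0.0, "ay": -0.05, "az": 0.01}]
```

send_rows:
  series:
    - {"gripper": 1,"tx": -4,"ty": 1,"tz": -2,"ax": 0,"ay": -0.03,"az": 0.01}
    - {"gripper": 1,"tx": -4,"ty": 1,"tz": -2,"ax": 0,"ay": -0.03,"az": 0.01}
    - {"gripper": 1,"tx": 0,"ty": 0,"tz": 0,"ax": 0,"ay": 0,"az": 0}

```text
time: 3.6
eef_pos: [0.595, 0.206, 0.1901]
ee_rot: [-0.05, 0.352, 0.136, 0.925]
force: [-0.1, -0.7, -0.6]
gripper_width: 0.0852
```

```bash
python3 - <<'E'
from h import *
err(tip(48))
a=tip(0)[0];a[2]=.24
g=GRIP+[0,0,-.011]
rows([tip(25,zl=.08),pose(g+[0,0,.13]),pose(g+[0,0,.06])])
E
```

```text
err mm [-0.1  0.4 -0.7] rot [ 0.001  0.006 -0.006]
t 3.6 pos [0.595  0.206  0.1901] w 0.0852 q [ 0.16  0.18 -0.67  2.28  2.08  0.27 -2.16] F [-0.1 -0.7 -0.6]
[{"gripper": 1, "tx": 11.0, "ty": 0.0, "tz": 5.0, "ax": 0.0, "ay": 0.1, "az": -0.0}, {"gripper": 1, "tx": 10.0, "ty": 0.0, "tz": 6.0, "ax": 0.0, "ay": 0.1, "az": -0.0}, {"gripper": 1, "tx": 10.0, "ty": 0.0, "tz": 7.0, "ax": 0.0, "ay": 0.1, "az": -0.0}, {"gripper": 1, "tx": 9.0, "ty": 0.0, "tz": 8.0, "ax": 0.0, "ay": 0.1, "az": -0.0}, {"gripper": 1, "tx": -5.0, "ty": -42.0, "tz": -10.0, "ax": -0.0, "ay": 0.09, "az": -0.0}]
[{"gripper": 1, "tx": -4.0, "ty": -42.0, "tz": -10.0, "ax": -0.0, "ay": 0.09, "az": -0.0}, {"gripper": 1, "tx": -3.0, "ty": -42.0, "tz": -11.0, "ax": -0.0, "ay": 0.09, "az": -0.0}, {"gripper": 1, "tx": -2.0, "ty": -42.0, "tz": -11.0, "ax": -0.0, "ay": 0.09, "az": -0.0}, {"gripper": 1, "tx": -1.0, "ty": -42.0, "tz": -11.0, "ax": -0.0, "ay": 0.09, "az": -0.0}, {"gripper": 1, "tx": 35.0, "ty": 0.0, "tz": 0.0, "ax": 0.0, "ay": 0.0, "az": 0.0}]
[{"gripper": 1, "tx": 35.0, "ty": 0.0, "tz": 0.0, "ax": 0.0, "ay": 0.0, "az": 0.0}]
```

48° is reachable with under 1 mm error, though j5 and j7 swing. I'll un-tilt gently while the gripper is still empty, to see which way the wrist goes.

send_rows:
  series:
    - {"gripper": 1,"tx": 6,"ty": 0,"tz": 3,"ax": 0,"ay": 0.05,"az": 0}
    - {"gripper": 1,"tx": 6,"ty": 0,"tz": 3,"ax": 0,"ay": 0.05,"az": 0}
    - {"gripper": 1,"tx": 6,"ty": 0,"tz": 3,"ax": 0,"ay": 0.05,"az": 0}
    - {"gripper": 1,"tx": 6,"ty": 0,"tz": 3,"ax": 0,"ay": 0.05,"az": 0}

```text
time: 4.0
eef_pos: [0.6144, 0.2076, 0.1844]
ee_rot: [-0.062, 0.415, 0.126, 0.899]
force: [-0.2, -1.1, -0.5]
gripper_width: 0.0856
```

```bash
python3 - <<'E'
from h import *
err(tip(37,zl=.08))
g=GRIP+[0,0,-.011]
rows([tip(20,zl=.08),pose(g+[0,0,.13])])
E
```

```text
err mm [2.4 5.2 8.4] rot [0.    0.058 0.007]
t 4.0 pos [0.6144 0.2076 0.1844] w 0.0856 q [ 0.16  0.23 -0.68  2.15  1.21  0.27 -1.27] F [-0.2 -1.1 -0.5]
[{"gripper": 1, "tx": 12.0, "ty": 2.0, "tz": 5.0, "ax": -0.0, "ay": 0.12, "az": 0.0}, {"gripper": 1, "tx": 11.0, "ty": 1.0, "tz": 6.0, "ax": -0.0, "ay": 0.12, "az": 0.0}, {"gripper": 1, "tx": 10.0, "ty": 1.0, "tz": 7.0, "ax": -0.0, "ay": 0.12, "az": 0.0}, {"gripper": 1, "tx": -6.0, "ty": -42.0, "tz": -11.0, "ax": -0.0, "ay": 0.07, "az": 0.0}, {"gripper": 1, "tx": -5.0, "ty": -42.0, "tz": -12.0, "ax": -0.0, "ay": 0.07, "az": 0.0}]
[{"gripper": 1, "tx": -5.0, "ty": -42.0, "tz": -12.0, "ax": -0.0, "ay": 0.07, "az": 0.0}, {"gripper": 1, "tx": -4.0, "ty": -42.0, "tz": -12.0, "ax": -0.0, "ay": 0.07, "az": 0.0}, {"gripper": 1, "tx": -3.0, "ty": -42.0, "tz": -13.0, "ax": -0.0, "ay": 0.07, "az": 0.0}]
```

It unwinds back to the original branch. Next, over to the tray and above the grip.

send_rows:
  series:
    - {"gripper": 1,"tx": 4,"ty": 2,"tz": 5,"ax": 0,"ay": 0.12,"az": 0}
    - {"gripper": 1,"tx": 0,"ty": 1,"tz": 6,"ax": 0,"ay": 0.12,"az": 0}
    - {"gripper": 1,"tx": -6,"ty": 1,"tz": 7,"ax": 0,"ay": 0.12,"az": 0}
    - {"gripper": 1,"tx": -6,"ty": -42,"tz": -11,"ax": 0,"ay": 0.07,"az": 0}
    - {"gripper": 1,"tx": -5,"ty": -42,"tz": -12,"ax": 0,"ay": 0.07,"az": 0}

```text
time: 4.5
eef_pos: [0.6249, 0.1331, 0.2022]
ee_rot: [-0.086, 0.588, 0.116, 0.795]
force: [1.0, -0.6, -1.4]
gripper_width: 0.0851
```

```bash
python3 - <<'E'
from h import *
g=GRIP+[0,0,-.011]
rows([pose(g+[0,0,.13])])
E
```

```text
t 4.5 pos [0.6249 0.1331 0.2022] w 0.0851 q [ 0.47  0.37 -0.91  1.84  0.44  0.81 -0.34] F [ 1.  -0.6 -1.4]
[{"gripper": 1, "tx": 6.0, "ty": -44.0, "tz": -9.0, "ax": 0.0, "ay": 0.1, "az": -0.0}, {"gripper": 1, "tx": 7.0, "ty": -44.0, "tz": -8.0, "ax": 0.0, "ay": 0.1, "az": -0.0}, {"gripper": 1, "tx": 8.0, "ty": -44.0, "tz": -7.0, "ax": 0.0, "ay": 0.1, "az": -0.0}]
```

send_rows:
  series:
    - {"gripper": 1,"tx": 6,"ty": -44,"tz": -9,"ax": 0,"ay": 0.1,"az": 0}
    - {"gripper": 1,"tx": 7,"ty": -44,"tz": -8,"ax": 0,"ay": 0.1,"az": 0}
    - {"gripper": 1,"tx": 8,"ty": -44,"tz": -7,"ax": 0,"ay": 0.1,"az": 0}
    - {"gripper": 0.6,"tx": 0,"ty": 0,"tz": 0,"ax": 0,"ay": 0,"az": 0}

```text
time: 4.9
eef_pos: [0.6485, -0.0037, 0.1778]
ee_rot: [-0.096, 0.705, 0.112, 0.694]
force: [-0.8, -0.9, 0.2]
gripper_width: 0.0727
```

```bash
python3 - <<'E'
from h import *
g=GRIP+[0,0,-.011]
err(pose(g+[0,0,.08]))
rows([pose(g+[0,0,.08]),pose(g)],G=.6,mm=20)
E
```

```text
err mm [ -5.5   5.7 -50.8] rot [ 0.009 -0.012 -0.025]
t 4.9 pos [ 0.6485 -0.0037  0.1778] w 0.0727 q [ 0.53  0.58 -0.84  1.58  0.42  1.2  -0.09] F [-0.8 -0.9  0.2]
[{"gripper": 0.6, "tx": 17.0, "ty": 2.0, "tz": -1.0, "ax": 0.0, "ay": -0.0, "az": -0.01}, {"gripper": 0.6, "tx": 17.0, "ty": 2.0, "tz": -1.0, "ax": 0.0, "ay": -0.0, "az": -0.01}, {"gripper": 0.6, "tx": 17.0, "ty": 2.0, "tz": -1.0, "ax": 0.0, "ay": -0.0, "az": -0.01}, {"gripper": 0.6, "tx": 20.0, "ty": 0.0, "tz": 0.0, "ax": 0.0, "ay": 0.0, "az": 0.0}, {"gripper": 0.6, "tx": 20.0, "ty": 0.0, "tz": 0.0, "ax": 0.0, "ay": 0.0, "az": 0.0}]
[{"gripper": 0.6, "tx": 20.0, "ty": 0.0, "tz": 0.0, "ax": 0.0, "ay": 0.0, "az": 0.0}, {"gripper": 0.6, "tx": 20.0, "ty": 0.0, "tz": 0.0, "ax": 0.0, "ay": 0.0, "az": 0.0}]
```

send_rows:
  series:
    - {"gripper": 0.6,"tx": 17,"ty": 2,"tz": -2,"ax": 0,"ay": 0,"az": -0.01}
    - {"gripper": 0.6,"tx": 17,"ty": 2,"tz": -2,"ax": 0,"ay": -0.01,"az": -0.01}
    - {"gripper": 0.6,"tx": 17,"ty": 2,"tz": -2,"ax": 0,"ay": 0,"az": -0.01}
    - {"gripper": 0.6,"tx": 0,"ty": 0,"tz": 0,"ax": 0,"ay": 0,"az": 0}

```text
time: 5.3
eef_pos: [0.6392, 0.0079, 0.122]
ee_rot: [-0.103, 0.7, 0.111, 0.698]
force: [-0.4, 0.0, -0.2]
gripper_width: 0.0511
```

```bash
python3 - <<'E'
from h import *
g=GRIP+[0,0,-.011]
err(pose(g+[0,0,.08]))
rows([pose(g)],G=.6,mm=20)
a=grab_frame("top")[...,::-1][70:220,230:400];b=grab_frame("side")[...,::-1][90:240,190:360]
cv2.imwrite("pics/pre.png",cv2.resize(np.hstack([a,b]),None,fx=2.3,fy=2.3))
E
```

```text
err mm [ 3.8 -5.9  5. ] rot [ 0.017 -0.002 -0.013]
t 5.3 pos [0.6392 0.0079 0.122 ] w 0.0511 q [ 0.51  0.61 -0.82  1.66  0.48  1.09 -0.15] F [-0.4  0.  -0.2]
[{"gripper": 0.6, "tx": 19.0, "ty": -2.0, "tz": 1.0, "ax": 0.0, "ay": -0.0, "az": -0.0}, {"gripper": 0.6, "tx": 19.0, "ty": -2.0, "tz": 1.0, "ax": 0.0, "ay": -0.0, "az": -0.0}, {"gripper": 0.6, "tx": 19.0, "ty": -2.0, "tz": 1.0, "ax": 0.0, "ay": -0.0, "az": -0.0}, {"gripper": 0.6, "tx": 19.0, "ty": -2.0, "tz": 1.0, "ax": 0.0, "ay": -0.0, "az": -0.0}]
```

View pics/pre.png

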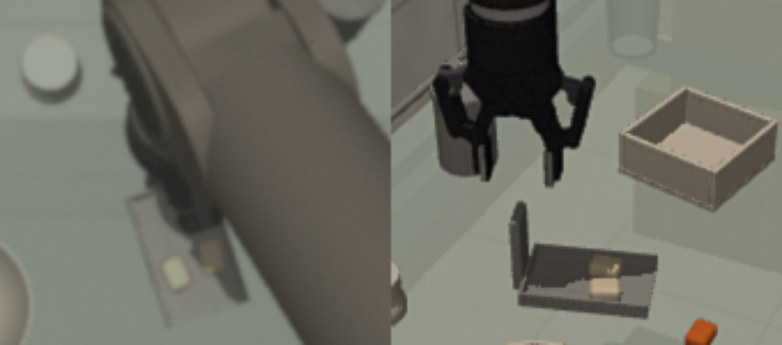

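The picture shows the fingers straddling the grip plate (right view: pads at (485,165) and (550,170), plate top at (519,205)). Descending.

send_rows:
  series:
    - {"gripper": 0.6,"tx": 12,"ty": -3,"tz": 2,"ax": 0.02,"ay": 0,"az": -0.01}
    - {"gripper": 0.6,"tx": 14,"ty": -2,"tz": 1,"ax": 0,"ay": 0,"az": 0}
    - {"gripper": 0.6,"tx": 14,"ty": 0,"tz": 0,"ax": 0,"ay": 0,"az": 0}
    - {"gripper": 0.6,"tx": 0,"ty": 0,"tz": 0,"ax": 0,"ay": 0,"az": 0}

```text
time: 5.8
eef_pos: [0.6478, 0.0048, 0.0836]
ee_rot: [-0.099, 0.698, 0.1, 0.702]
force: [0.0, -0.5, 0.4]
gripper_width: 0.0513
```

```bash
python3 - <<'E'
from h import *
g=GRIP+[0,0,-.011]
err(pose(g))
rows([pose(g)],G=.6,mm=15)
E
```

```text
err mm [ -4.8  -2.8 -36.6] rot [-0.004  0.007 -0.001]
t 5.8 pos [0.6478 0.0048 0.0836] w 0.0513 q [ 0.48  0.66 -0.79  1.68  0.53  1.03 -0.2 ] F [ 0.  -0.5  0.4]
[{"gripper": 0.6, "tx": 12.0, "ty": -0.0, "tz": -2.0, "ax": -0.0, "ay": 0.0, "az": -0.0}, {"gripper": 0.6, "tx": 12.0, "ty": -0.0, "tz": -2.0, "ax": -0.0, "ay": 0.0, "az": -0.0}, {"gripper": 0.6, "tx": 12.0, "ty": -0.0, "tz": -2.0, "ax": -0.0, "ay": 0.0, "az": -0.0}]
```

send_rows:
  series:
    - {"gripper": 0.6,"tx": 12,"ty": -1,"tz": -2,"ax": 0,"ay": 0,"az": 0}
    - {"gripper": 0.6,"tx": 12,"ty": 0,"tz": -2,"ax": 0,"ay": 0,"az": 0}
    - {"gripper": 0.6,"tx": 12,"ty": 0,"tz": -1,"ax": 0,"ay": 0,"az": 0}
    - {"gripper": 0.6,"tx": 0,"ty": 0,"tz": 0,"ax": 0,"ay": 0,"az": 0}

```text
time: 6.2
eef_pos: [0.6428, 0.0019, 0.0437]
ee_rot: [-0.098, 0.698, 0.1, 0.702]
force: [-0.4, -0.3, -1.0]
gripper_width: 0.0511
```

```bash
python3 - <<'E'
from h import *
g=GRIP+[0,0,-.011]
err(pose(g))
rows([pose(g)],G=.6,mm=15)
E
```

```text
err mm [0.2 0.1 3.3] rot [-0.005  0.006 -0.001]
t 6.2 pos [0.6428 0.0019 0.0437] w 0.0511 q [ 0.47  0.69 -0.76  1.71  0.56  0.96 -0.22] F [-0.4 -0.3 -1. ]
[{"gripper": 0.6, "tx": -3.0, "ty": 0.0, "tz": 0.0, "ax": -0.0, "ay": 0.01, "az": -0.0}]
```

send_rows:
  newtons: 80
  series:
    - {"gripper": 0.5,"tx": -2,"ty": 0,"tz": 0,"ax": 0,"ay": 0,"az": 0}
    - {"gripper": 0,"tx": 0,"ty": 0,"tz": 0,"ax": 0,"ay": 0,"az": 0}
    - {"gripper": 0,"tx": 0,"ty": 0,"tz": 0,"ax": 0,"ay": 0,"az": 0}
    - {"gripper": 0,"tx": 0,"ty": 0,"tz": 0,"ax": 0,"ay": 0,"az": 0}
    - {"gripper": 0,"tx": 0,"ty": 0,"tz": 0,"ax": 0,"ay": 0,"az": 0}

```text
time: 6.7
eef_pos: [0.6434, 0.0019, 0.0471]
ee_rot: [-0.099, 0.698, 0.1, 0.702]
force: [-0.8, 0.0, -1.7]
gripper_width: 0.0093
```

send_rows:
  series:
    - {"gripper": 0,"tx": 0,"ty": 0,"tz": 0,"ax": 0,"ay": 0,"az": 0}
    - {"gripper": 0,"tx": 0,"ty": 0,"tz": 0,"ax": 0,"ay": 0,"az": 0}
    - {"gripper": 0,"tx": 0,"ty": 0,"tz": 0,"ax": 0,"ay": 0,"az": 0}

```text
time: 7.0
eef_pos: [0.6434, 0.0019, 0.0471]
ee_rot: [-0.099, 0.698, 0.1, 0.703]
force: [0.1, -0.4, -1.0]
gripper_width: 0.009
```

send_rows:
  series:
    - {"gripper": 0,"tx": -6,"ty": 0,"tz": 0,"ax": 0,"ay": 0,"az": 0}
    - {"gripper": 0,"tx": -12,"ty": 0,"tz": 0,"ax": 0,"ay": 0,"az": 0}
    - {"gripper": 0,"tx": -16,"ty": 0,"tz": 0,"ax": 0,"ay": 0,"az": 0}
    - {"gripper": 0,"tx": -18,"ty": 0,"tz": 0,"ax": 0,"ay": 0,"az": 0}
    - {"gripper": 0,"tx": -18,"ty": 0,"tz": 0,"ax": 0,"ay": 0,"az": 0}

```text
time: 7.5
eef_pos: [0.6413, 0.0018, 0.12]
ee_rot: [-0.098, 0.699, 0.1, 0.701]
force: [0.8, -0.8, -2.0]
gripper_width: 0.009
```

send_rows:
  series:
    - {"gripper": 0,"tx": -14,"ty": 0,"tz": 0,"ax": 0,"ay": 0,"az": 0}
    - {"gripper": 0,"tx": -8,"ty": 0,"tz": 0,"ax": 0,"ay": 0,"az": 0}
    - {"gripper": 0,"tx": 0,"ty": 0,"tz": 0,"ax": 0,"ay": 0,"az": 0}

```text
time: 7.8
eef_pos: [0.644, 0.0026, 0.1497]
ee_rot: [-0.099, 0.696, 0.1, 0.704]
force: [0.6, 0.0, -2.0]
gripper_width: 0.0089
```

```bash
python3 - <<'E'
from h import *
p=tip(0,zl=.10)
err(p)
rows([p],G=0,mm=16)
a=grab_frame("top")[...,::-1][70:270,150:400];b=grab_frame("side")[...,::-1][110:310,150:400]
cv2.imwrite("pics/lift.png",cv2.resize(np.hstack([a,b]),None,fx=1.6,fy=1.6))
E
```

```text
err mm [ 24.1 225.4  -2.7] rot [-0.004  0.012  0.   ]
t 7.8 pos [0.644  0.0026 0.1497] w 0.0089 q [ 0.52  0.58 -0.83  1.64  0.46  1.12 -0.15] F [ 0.6  0.  -2. ]
[{"gripper": 0, "tx": 0.0, "ty": 14.0, "tz": 6.0, "ax": -0.0, "ay": 0.0, "az": 0.0}, {"gripper": 0, "tx": 0.0, "ty": 14.0, "tz": 6.0, "ax": -0.0, "ay": 0.0, "az": 0.0}, {"gripper": 0, "tx": 0.0, "ty": 14.0, "tz": 6.0, "ax": -0.0, "ay": 0.0, "az": 0.0}, {"gripper": 0, "tx": 0.0, "ty": 14.0, "tz": 6.0, "ax": -0.0, "ay": 0.0, "az": 0.0}, {"gripper": 0, "tx": 0.0, "ty": 14.0, "tz": 6.0, "ax": -0.0, "ay": 0.0, "az": 0.0}]
[{"gripper": 0, "tx": 0.0, "ty": 14.0, "tz": 6.0, "ax": -0.0, "ay": 0.0, "az": 0.0}, {"gripper": 0, "tx": 0.0, "ty": 14.0, "tz": 6.0, "ax": -0.0, "ay": 0.0, "az": 0.0}, {"gripper": 0, "tx": 0.0, "ty": 14.0, "tz": 6.0, "ax": -0.0, "ay": 0.0, "az": 0.0}, {"gripper": 0, "tx": 0.0, "ty": 14.0, "tz": 6.0, "ax": -0.0, "ay": 0.0, "az": 0.0}, {"gripper": 0, "tx": 0.0, "ty": 14.0, "tz": 6.0, "ax": -0.0, "ay": 0.0, "az": 0.0}]
[{"gripper": 0, "tx": 0.0, "ty": 14.0, "tz": 6.0, "ax": -0.0, "ay": 0.0, "az": 0.0}, {"gripper": 0, "tx": 0.0, "ty": 14.0, "tz": 6.0, "ax": -0.0, "ay": 0.0, "az": 0.0}, {"gripper": 0, "tx": 0.0, "ty": 14.0, "tz": 6.0, "ax": -0.0, "ay": 0.0, "az": 0.0}, {"gripper": 0, "tx": 0.0, "ty": 14.0, "tz": 6.0, "ax": -0.0, "ay": 0.0, "az": 0.0}, {"gripper": 0, "tx": 0.0, "ty": 14.0, "tz": 6.0, "ax": -0.0, "ay": 0.0, "az": 0.0}]
```

View pics/lift.png

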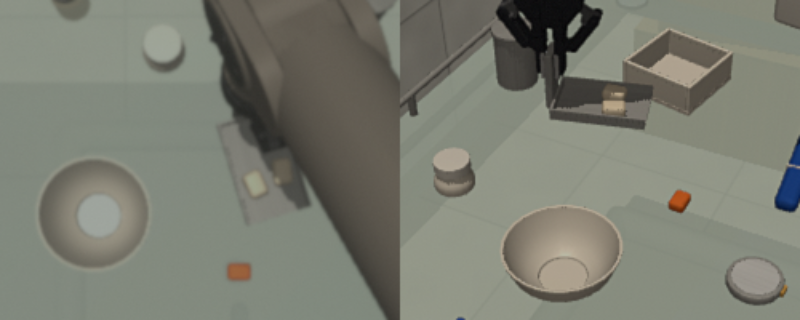

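The tray is lifted, level, with both soaps on it (right view (614,93) and (614,107)). Carrying it sideways over the bowl.

send_rows:
  series:
    - {"gripper": 0,"tx": 0,"ty": 7,"tz": 3,"ax": 0,"ay": 0.01,"az": 0}
    - {"gripper": 0,"tx": 0,"ty": 14,"tz": 6,"ax": 0,"ay": 0,"az": 0}
    - {"gripper": 0,"tx": 0,"ty": 18,"tz": 8,"ax": 0,"ay": 0,"az": 0}
    - {"gripper": 0,"tx": 0,"ty": 18,"tz": 8,"ax": 0,"ay": 0,"az": 0}
    - {"gripper": 0,"tx": 0,"ty": 18,"tz": 8,"ax": 0,"ay": 0,"az": 0}

```text
time: 8.4
eef_pos: [0.6521, 0.0857, 0.1427]
ee_rot: [-0.098, 0.704, 0.098, 0.697]
force: [-0.2, -0.2, -1.5]
gripper_width: 0.0091
```

send_rows:
  series:
    - {"gripper": 0,"tx": 0,"ty": 18,"tz": 8,"ax": 0,"ay": 0,"az": 0}
    - {"gripper": 0,"tx": 0,"ty": 18,"tz": 8,"ax": 0,"ay": 0,"az": 0}
    - {"gripper": 0,"tx": 0,"ty": 18,"tz": 8,"ax": 0,"ay": 0,"az": 0}
    - {"gripper": 0,"tx": 0,"ty": 18,"tz": 8,"ax": 0,"ay": 0,"az": 0}
    - {"gripper": 0,"tx": 0,"ty": 14,"tz": 6,"ax": 0,"ay": 0,"az": 0}

```text
time: 8.9
eef_pos: [0.6612, 0.1934, 0.1379]
ee_rot: [-0.099, 0.706, 0.103, 0.694]
force: [0.5, 0.3, -2.9]
gripper_width: 0.0089
```

```bash
python3 - <<'E'
from h import *
p=tip(0,zl=.10)
err(p)
rows([p],G=0,mm=16)
E
```

```text
err mm [ 6.9 34.5  9.1] rot [ 0.001 -0.016 -0.009]
t 8.9 pos [0.6612 0.1934 0.1379] w 0.0089 q [ 0.19  0.68 -0.81  1.51  0.5   1.19 -0.42] F [ 0.5  0.3 -2.9]
[{"gripper": 0, "tx": -3.0, "ty": 10.0, "tz": 5.0, "ax": 0.0, "ay": -0.01, "az": -0.0}, {"gripper": 0, "tx": -3.0, "ty": 10.0, "tz": 5.0, "ax": 0.0, "ay": -0.01, "az": -0.0}, {"gripper": 0, "tx": -3.0, "ty": 10.0, "tz": 5.0, "ax": 0.0, "ay": -0.01, "az": -0.0}]
```

send_rows:
  series:
    - {"gripper": 0,"tx": -3,"ty": 10,"tz": 5,"ax": 0,"ay": -0.01,"az": 0}
    - {"gripper": 0,"tx": -3,"ty": 10,"tz": 5,"ax": 0,"ay": -0.01,"az": 0}
    - {"gripper": 0,"tx": -3,"ty": 8,"tz": 4,"ax": 0,"ay": 0,"az": 0}
    - {"gripper": 0,"tx": 0,"ty": 0,"tz": 0,"ax": 0,"ay": 0,"az": 0}

```text
time: 9.3
eef_pos: [0.6641, 0.2334, 0.1459]
ee_rot: [-0.099, 0.699, 0.108, 0.7]
force: [-0.6, 0.4, -2.5]
gripper_width: 0.0092
```

```bash
python3 - <<'E'
from h import *
err(tip(0,zl=.10))
rows([tip(18,zl=.085)],G=0,rad=.055)
E
```

```text
err mm [ 4.  -5.5  1.1] rot [ 0.008  0.002 -0.013]
t 9.3 pos [0.6641 0.2334 0.1459] w 0.0092 q [ 0.13  0.69 -0.82  1.47  0.51  1.2  -0.46] F [-0.6  0.4 -2.5]
[{"gripper": 0, "tx": -4.0, "ty": -1.0, "tz": -3.0, "ax": 0.0, "ay": -0.05, "az": -0.0}, {"gripper": 0, "tx": -4.0, "ty": -1.0, "tz": -3.0, "ax": 0.0, "ay": -0.05, "az": -0.0}, {"gripper": 0, "tx": -4.0, "ty": -1.0, "tz": -3.0, "ax": 0.0, "ay": -0.05, "az": -0.0}, {"gripper": 0, "tx": -4.0, "ty": -1.0, "tz": -2.0, "ax": 0.0, "ay": -0.05, "az": -0.0}, {"gripper": 0, "tx": -4.0, "ty": -1.0, "tz": -2.0, "ax": 0.0, "ay": -0.05, "az": -0.0}]
[{"gripper": 0, "tx": -4.0, "ty": -1.0, "tz": -2.0, "ax": 0.0, "ay": -0.05, "az": -0.0}]
```

send_rows:
  series:
    - {"gripper": 0,"tx": -4,"ty": -1,"tz": -3,"ax": 0,"ay": -0.05,"az": 0}
    - {"gripper": 0,"tx": -4,"ty": -1,"tz": -3,"ax": 0,"ay": -0.05,"az": 0}
    - {"gripper": 0,"tx": -4,"ty": -1,"tz": -3,"ax": 0,"ay": -0.05,"az": -0.01}
    - {"gripper": 0,"tx": -4,"ty": -1,"tz": -2,"ax": 0,"ay": -0.05,"az": 0}
    - {"gripper": 0,"tx": -4,"ty": -1,"tz": -2,"ax": 0,"ay": -0.05,"az": 0}

```text
time: 9.8
eef_pos: [0.653, 0.2198, 0.1642]
ee_rot: [-0.087, 0.604, 0.113, 0.784]
force: [0.2, 0.4, -2.1]
gripper_width: 0.0092
```

```bash
python3 - <<'E'
from h import *
err(tip(18,zl=.085))
rows([tip(22,zl=.075)],G=0,rad=.05)
a=grab_frame("top")[...,::-1][70:270,150:400];b=grab_frame("side")[...,::-1][110:310,150:400]
cv2.imwrite("pics/tilt1.png",cv2.resize(np.hstack([a,b]),None,fx=1.6,fy=1.6))
E
```

```text
err mm [-4.7  2.3  4.1] rot [ 0.    -0.055 -0.   ]
t 9.8 pos [0.653  0.2198 0.1642] w 0.0092 q [ 0.22  0.51 -0.84  1.73  0.57  0.87 -0.55] F [ 0.2  0.4 -2.1]
[{"gripper": 0, "tx": -1.0, "ty": 1.0, "tz": -3.0, "ax": 0.0, "ay": -0.04, "az": -0.0}, {"gripper": 0, "tx": -1.0, "ty": 1.0, "tz": -3.0, "ax": 0.0, "ay": -0.04, "az": -0.0}, {"gripper": 0, "tx": -1.0, "ty": 1.0, "tz": -3.0, "ax": 0.0, "ay": -0.04, "az": -0.0}]
```

View pics/tilt1.png

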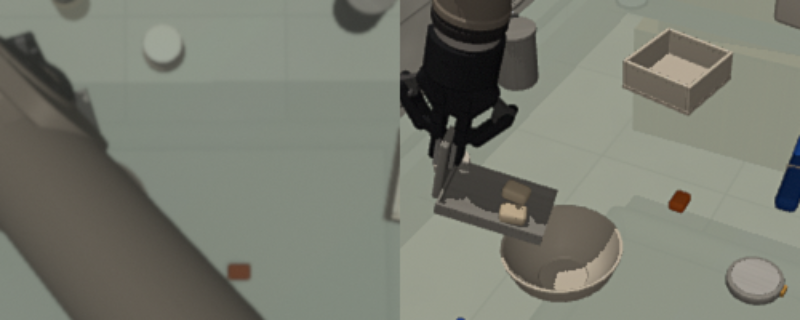

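At about 15° of tilt the soaps are still on the tray (right view (514,190) and (514,213)) and the lip is over the bowl. Tilting on.

```bash
python3 - <<'E'
from h import *
rows([tip(24,zl=.072),tip(38,zl=.066)],G=0,rad=.05)
E
```

```text
t 9.9 pos [0.6516 0.2192 0.1641] w 0.0092 q [ 0.22  0.51 -0.84  1.73  0.57  0.87 -0.55] F [-0.4  0.1 -1.7]
[{"gripper": 0, "tx": -1.0, "ty": 1.0, "tz": -3.0, "ax": 0.0, "ay": -0.04, "az": 0.0}, {"gripper": 0, "tx": -1.0, "ty": 1.0, "tz": -3.0, "ax": 0.0, "ay": -0.04, "az": 0.0}, {"gripper": 0, "tx": -1.0, "ty": 1.0, "tz": -3.0, "ax": 0.0, "ay": -0.04, "az": 0.0}, {"gripper": 0, "tx": -1.0, "ty": 1.0, "tz": -3.0, "ax": 0.0, "ay": -0.04, "az": 0.0}, {"gripper": 0, "tx": -5.0, "ty": 0.0, "tz": -4.0, "ax": -0.0, "ay": -0.05, "az": 0.0}]
[{"gripper": 0, "tx": -5.0, "ty": 0.0, "tz": -3.0, "ax": -0.0, "ay": -0.05, "az": 0.0}, {"gripper": 0, "tx": -5.0, "ty": 0.0, "tz": -3.0, "ax": -0.0, "ay": -0.05, "az": 0.0}, {"gripper": 0, "tx": -5.0, "ty": 0.0, "tz": -3.0, "ax": -0.0, "ay": -0.05, "az": 0.0}, {"gripper": 0, "tx": -5.0, "ty": 0.0, "tz": -3.0, "ax": -0.0, "ay": -0.05, "az": 0.0}]
```

send_rows:
  series:
    - {"gripper": 0,"tx": -1,"ty": 1,"tz": -3,"ax": 0,"ay": -0.04,"az": 0}
    - {"gripper": 0,"tx": -1,"ty": 1,"tz": -3,"ax": 0,"ay": -0.04,"az": 0}
    - {"gripper": 0,"tx": -1,"ty": 1,"tz": -3,"ax": 0,"ay": -0.04,"az": 0}
    - {"gripper": 0,"tx": -1,"ty": 1,"tz": -3,"ax": 0,"ay": -0.04,"az": 0}

```text
time: 10.3
eef_pos: [0.6417, 0.2167, 0.1651]
ee_rot: [-0.077, 0.539, 0.117, 0.831]
force: [-0.3, -0.3, -1.9]
gripper_width: 0.009
```

```bash
python3 - <<'E'
from h import *
err(tip(24,zl=.072))
rows([tip(38,zl=.066)],G=0,rad=.05)
E
```

```text
err mm [-2.3  2.8  0.7] rot [-0.005  0.     0.004]
t 10.3 pos [0.6417 0.2167 0.1651] w 0.009 q [ 0.24  0.41 -0.81  1.89  0.66  0.63 -0.66] F [-0.3 -0.3 -1.9]
[{"gripper": 0, "tx": -5.0, "ty": 1.0, "tz": -4.0, "ax": -0.0, "ay": -0.05, "az": 0.0}, {"gripper": 0, "tx": -5.0, "ty": 1.0, "tz": -3.0, "ax": -0.0, "ay": -0.05, "az": 0.0}, {"gripper": 0, "tx": -5.0, "ty": 1.0, "tz": -3.0, "ax": -0.0, "ay": -0.05, "az": 0.0}, {"gripper": 0, "tx": -5.0, "ty": 1.0, "tz": -3.0, "ax": -0.0, "ay": -0.05, "az": 0.0}, {"gripper": 0, "tx": -6.0, "ty": 1.0, "tz": -3.0, "ax": -0.0, "ay": -0.05, "az": 0.0}]
```

send_rows:
  series:
    - {"gripper": 0,"tx": -5,"ty": 1,"tz": -4,"ax": 0,"ay": -0.05,"az": 0}
    - {"gripper": 0,"tx": -5,"ty": 1,"tz": -3,"ax": 0,"ay": -0.05,"az": 0}
    - {"gripper": 0,"tx": -5,"ty": 1,"tz": -3,"ax": 0,"ay": -0.05,"az": 0}

```text
time: 10.6
eef_pos: [0.6273, 0.2135, 0.174]
ee_rot: [-0.066, 0.475, 0.12, 0.869]
force: [0.4, 0.1, -2.7]
gripper_width: 0.0093
```

```bash
python3 - <<'E'
from h import *
err(tip(32.5,zl=.068))
rows([tip(40,zl=.066)],G=0,rad=.045)
b=grab_frame("side")[...,::-1][150:310,150:350]
cv2.imwrite("pics/tilt2.png",cv2.resize(b,None,fx=2.5,fy=2.5))
E
```

```text
err mm [-2.2  1.8  0.8] rot [-0.009  0.004  0.007]
t 10.6 pos [0.6273 0.2135 0.174 ] w 0.0093 q [ 0.19  0.3  -0.73  2.03  0.81  0.42 -0.85] F [ 0.4  0.1 -2.7]
[{"gripper": 0, "tx": -5.0, "ty": 1.0, "tz": -3.0, "ax": -0.0, "ay": -0.04, "az": 0.0}, {"gripper": 0, "tx": -5.0, "ty": 1.0, "tz": -3.0, "ax": -0.0, "ay": -0.04, "az": 0.0}, {"gripper": 0, "tx": -5.0, "ty": 1.0, "tz": -3.0, "ax": -0.0, "ay": -0.04, "az": 0.0}]
```

View pics/tilt2.png

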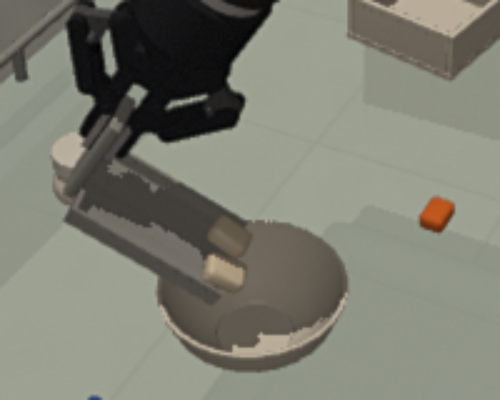

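At 32.5° the soaps have slid to the lip, at (230,237) and (224,272), and the lip is inside the bowl's outline. Carrying on to 48°.

send_rows:
  series:
    - {"gripper": 0,"tx": -5,"ty": 1,"tz": -3,"ax": 0,"ay": -0.04,"az": 0}
    - {"gripper": 0,"tx": -5,"ty": 1,"tz": -3,"ax": 0,"ay": -0.04,"az": 0}
    - {"gripper": 0,"tx": -5,"ty": 1,"tz": -3,"ax": 0,"ay": -0.04,"az": 0}
    - {"gripper": 0,"tx": 0,"ty": 0,"tz": 0,"ax": 0,"ay": 0,"az": 0}

```text
time: 11.05
eef_pos: [0.611, 0.21, 0.181]
ee_rot: [-0.061, 0.421, 0.121, 0.897]
force: [-0.6, -1.1, -2.0]
gripper_width: 0.009
```

```bash
python3 - <<'E'
from h import *
err(tip(40,zl=.066))
rows([tip(48,zl=.066)],G=0,rad=.03)
E
```

```text
err mm [0.  1.1 1.4] rot [-0.007 -0.007  0.015]
t 11.05 pos [0.611 0.21  0.181] w 0.009 q [ 0.05  0.22 -0.57  2.15  1.15  0.27 -1.23] F [-0.6 -1.1 -2. ]
[{"gripper": 0, "tx": -4.0, "ty": 0.0, "tz": -1.0, "ax": -0.0, "ay": -0.03, "az": 0.0}, {"gripper": 0, "tx": -4.0, "ty": 0.0, "tz": -1.0, "ax": -0.0, "ay": -0.03, "az": 0.0}, {"gripper": 0, "tx": -4.0, "ty": 0.0, "tz": -1.0, "ax": -0.0, "ay": -0.03, "az": 0.0}, {"gripper": 0, "tx": -4.0, "ty": 0.0, "tz": -1.0, "ax": -0.0, "ay": -0.03, "az": 0.0}, {"gripper": 0, "tx": -4.0, "ty": 0.0, "tz": -1.0, "ax": -0.0, "ay": -0.03, "az": 0.0}]
```

send_rows:
  series:
    - {"gripper": 0,"tx": -4,"ty": 0,"tz": -1,"ax": 0,"ay": -0.03,"az": 0}
    - {"gripper": 0,"tx": -4,"ty": 0,"tz": -1,"ax": 0,"ay": -0.03,"az": 0}
    - {"gripper": 0,"tx": -4,"ty": 0,"tz": -1,"ax": 0,"ay": -0.03,"az": 0}
    - {"gripper": 0,"tx": -4,"ty": 0,"tz": -1,"ax": 0,"ay": -0.03,"az": 0}
    - {"gripper": 0,"tx": 0,"ty": 0,"tz": 0,"ax": 0,"ay": 0,"az": 0}

```text
time: 11.55
eef_pos: [0.6053, 0.2079, 0.194]
ee_rot: [-0.053, 0.363, 0.122, 0.922]
force: [0.5, 0.4, -3.2]
gripper_width: 0.0093
```

```bash
python3 - <<'E'
from h import *
err(tip(48,zl=.066))
rows([tip(20,zl=.10)],G=0,rad=.06)
b=grab_frame("side")[...,::-1][150:310,150:350]
cv2.imwrite("pics/tilt3.png",cv2.resize(b,None,fx=2.5,fy=2.5))
E
```

```text
err mm [-10.4  -1.5  -3.7] rot [-0.006 -0.018  0.02 ]
t 11.55 pos [0.6053 0.2079 0.194 ] w 0.0093 q [ 0.07  0.18 -0.59  2.24  1.85  0.27 -1.95] F [ 0.5  0.4 -3.2]
[{"gripper": 0, "tx": 4.0, "ty": 0.0, "tz": 3.0, "ax": -0.0, "ay": 0.06, "az": 0.0}, {"gripper": 0, "tx": 4.0, "ty": 0.0, "tz": 3.0, "ax": -0.0, "ay": 0.06, "az": 0.0}, {"gripper": 0, "tx": 4.0, "ty": 0.0, "tz": 3.0, "ax": -0.0, "ay": 0.06, "az": 0.0}, {"gripper": 0, "tx": 4.0, "ty": 0.0, "tz": 4.0, "ax": -0.0, "ay": 0.06, "az": 0.0}, {"gripper": 0, "tx": 4.0, "ty": 0.0, "tz": 4.0, "ax": -0.0, "ay": 0.06, "az": 0.0}]
[{"gripper": 0, "tx": 3.0, "ty": 0.0, "tz": 4.0, "ax": -0.0, "ay": 0.06, "az": 0.0}, {"gripper": 0, "tx": 3.0, "ty": 0.0, "tz": 4.0, "ax": -0.0, "ay": 0.06, "az": 0.0}, {"gripper": 0, "tx": 3.0, "ty": 0.0, "tz": 4.0, "ax": -0.0, "ay": 0.06, "az": 0.0}]
```

View pics/tilt3.png

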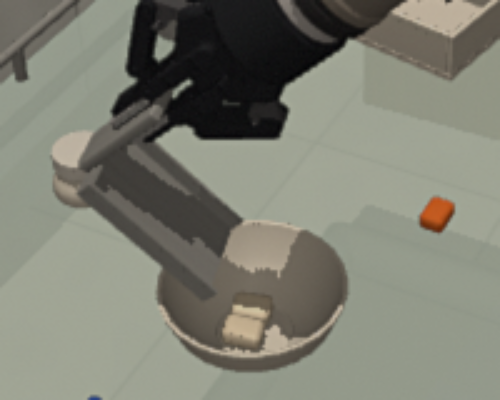

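The tray is empty and both soaps lie in the bowl, at (252,303) and (243,328). Un-tilting while rising.

send_rows:
  series:
    - {"gripper": 0,"tx": -8,"ty": 0,"tz": 8,"ax": 0,"ay": 0,"az": 0}
    - {"gripper": 0,"tx": -4,"ty": 0,"tz": 6,"ax": 0,"ay": 0.04,"az": 0}
    - {"gripper": 0,"tx": 2,"ty": 0,"tz": 5,"ax": 0,"ay": 0.06,"az": 0}
    - {"gripper": 0,"tx": 4,"ty": 0,"tz": 4,"ax": 0,"ay": 0.06,"az": 0}
    - {"gripper": 0,"tx": 4,"ty": 0,"tz": 4,"ax": 0,"ay": 0.06,"az": 0}

```text
time: 12.1
eef_pos: [0.6224, 0.2068, 0.212]
ee_rot: [-0.064, 0.433, 0.11, 0.893]
force: [0.7, -0.2, -1.9]
gripper_width: 0.0088
```

```bash
python3 - <<'E'
from h import *
err(tip(35,zl=.09))
rows([tip(10,zl=.11)],G=0,rad=.07)
E
```

```text
err mm [ -1.8   7.1 -11.8] rot [-0.015  0.054  0.035]
t 12.1 pos [0.6224 0.2068 0.212 ] w 0.0088 q [ 0.16  0.2  -0.68  2.08  0.87  0.36 -0.95] F [ 0.7 -0.2 -1.9]
[{"gripper": 0, "tx": 6.0, "ty": 1.0, "tz": 1.0, "ax": -0.0, "ay": 0.06, "az": 0.0}, {"gripper": 0, "tx": 6.0, "ty": 1.0, "tz": 2.0, "ax": -0.0, "ay": 0.06, "az": 0.0}, {"gripper": 0, "tx": 6.0, "ty": 1.0, "tz": 2.0, "ax": -0.0, "ay": 0.06, "az": 0.0}, {"gripper": 0, "tx": 6.0, "ty": 1.0, "tz": 2.0, "ax": -0.0, "ay": 0.06, "az": 0.0}, {"gripper": 0, "tx": 6.0, "ty": 1.0, "tz": 3.0, "ax": -0.0, "ay": 0.06, "az": 0.0}]
[{"gripper": 0, "tx": 6.0, "ty": 1.0, "tz": 3.0, "ax": -0.0, "ay": 0.06, "az": 0.0}, {"gripper": 0, "tx": 6.0, "ty": 1.0, "tz": 4.0, "ax": -0.0, "ay": 0.06, "az": 0.0}, {"gripper": 0, "tx": 5.0, "ty": 1.0, "tz": 4.0, "ax": -0.0, "ay": 0.06, "az": 0.0}]
```

send_rows:
  series:
    - {"gripper": 0,"tx": 4,"ty": 1,"tz": 1,"ax": 0,"ay": 0.06,"az": 0}
    - {"gripper": 0,"tx": 4,"ty": 1,"tz": 2,"ax": 0,"ay": 0.06,"az": 0}
    - {"gripper": 0,"tx": 4,"ty": 1,"tz": 2,"ax": 0,"ay": 0.06,"az": 0}
    - {"gripper": 0,"tx": 4,"ty": 1,"tz": 2,"ax": 0,"ay": 0.06,"az": 0}
    - {"gripper": 0,"tx": 4,"ty": 1,"tz": 3,"ax": 0,"ay": 0.06,"az": 0}

```text
time: 12.6
eef_pos: [0.642, 0.2191, 0.2026]
ee_rot: [-0.076, 0.571, 0.104, 0.811]
force: [0.5, -0.5, -1.6]
gripper_width: 0.0094
```

send_rows:
  series:
    - {"gripper": 0,"tx": 4,"ty": 0,"tz": 3,"ax": 0,"ay": 0.06,"az": 0}
    - {"gripper": 0,"tx": 3,"ty": 0,"tz": 4,"ax": 0,"ay": 0.06,"az": 0}
    - {"gripper": 0,"tx": 3,"ty": 0,"tz": 4,"ax": 0,"ay": 0.06,"az": 0}

```text
time: 12.9
eef_pos: [0.6564, 0.2251, 0.1974]
ee_rot: [-0.082, 0.647, 0.103, 0.751]
force: [0.6, 0.3, -1.8]
gripper_width: 0.0092
```

```bash
python3 - <<'E'
from h import *
err(tip(10,zl=.11))
g=GRIP+[0,0,-.011]
rows([pose(g+[0,0,.10])],G=0,mm=30)
E
```

```text
err mm [  2.1  -0.  -19.4] rot [-0.023 -0.025 -0.006]
t 12.9 pos [0.6564 0.2251 0.1974] w 0.0092 q [ 0.18  0.53 -0.82  1.58  0.48  1.07 -0.48] F [ 0.6  0.3 -1.8]
[{"gripper": 0, "tx": 5.0, "ty": -27.0, "tz": -10.0, "ax": -0.0, "ay": 0.02, "az": -0.0}, {"gripper": 0, "tx": 5.0, "ty": -27.0, "tz": -10.0, "ax": -0.0, "ay": 0.02, "az": -0.0}, {"gripper": 0, "tx": 5.0, "ty": -26.0, "tz": -10.0, "ax": -0.0, "ay": 0.02, "az": -0.0}, {"gripper": 0, "tx": 5.0, "ty": -26.0, "tz": -10.0, "ax": -0.0, "ay": 0.02, "az": -0.0}, {"gripper": 0, "tx": 5.0, "ty": -26.0, "tz": -10.0, "ax": -0.0, "ay": 0.02, "az": -0.0}]
[{"gripper": 0, "tx": 6.0, "ty": -26.0, "tz": -10.0, "ax": -0.0, "ay": 0.02, "az": -0.0}, {"gripper": 0, "tx": 6.0, "ty": -26.0, "tz": -10.0, "ax": -0.0, "ay": 0.02, "az": -0.0}, {"gripper": 0, "tx": 6.0, "ty": -26.0, "tz": -10.0, "ax": -0.0, "ay": 0.02, "az": -0.0}]
```

send_rows:
  series:
    - {"gripper": 0,"tx": 0,"ty": -27,"tz": -10,"ax": 0,"ay": 0.02,"az": 0}
    - {"gripper": 0,"tx": 0,"ty": -27,"tz": -10,"ax": 0,"ay": 0.02,"az": 0}
    - {"gripper": 0,"tx": 5,"ty": -26,"tz": -10,"ax": 0,"ay": 0.02,"az": 0}
    - {"gripper": 0,"tx": 5,"ty": -26,"tz": -10,"ax": 0,"ay": 0.02,"az": 0}
    - {"gripper": 0,"tx": 5,"ty": -26,"tz": -10,"ax": 0,"ay": 0.02,"az": 0}

```text
time: 13.4
eef_pos: [0.649, 0.0952, 0.1768]
ee_rot: [-0.082, 0.686, 0.119, 0.713]
force: [0.7, 0.7, -1.4]
gripper_width: 0.0093
```

send_rows:
  series:
    - {"gripper": 0,"tx": 5,"ty": -26,"tz": -10,"ax": 0,"ay": 0.02,"az": 0}
    - {"gripper": 0,"tx": 5,"ty": -26,"tz": -10,"ax": 0,"ay": 0.02,"az": 0}
    - {"gripper": 0,"tx": 5,"ty": -20,"tz": -8,"ax": 0,"ay": 0.02,"az": 0}
    - {"gripper": 0,"tx": 0,"ty": 0,"tz": 0,"ax": 0,"ay": 0,"az": 0}

```text
time: 13.8
eef_pos: [0.6457, 0.0126, 0.157]
ee_rot: [-0.078, 0.71, 0.124, 0.689]
force: [0.4, -1.4, -2.5]
gripper_width: 0.0094
```

```bash
python3 - <<'E'
from h import *
g=GRIP+[0,0,-.011]
rows([pose(g+[0,0,.03])],G=0,mm=20)
E
```

```text
t 13.8 pos [0.6457 0.0126 0.157 ] w 0.0094 q [ 0.51  0.6  -0.82  1.59  0.39  1.17 -0.09] F [ 0.4 -1.4 -2.5]
[{"gripper": 0, "tx": 16.0, "ty": -3.0, "tz": -1.0, "ax": 0.0, "ay": -0.0, "az": -0.01}, {"gripper": 0, "tx": 16.0, "ty": -3.0, "tz": -1.0, "ax": 0.0, "ay": -0.0, "az": -0.01}, {"gripper": 0, "tx": 16.0, "ty": -3.0, "tz": -1.0, "ax": 0.0, "ay": -0.0, "az": -0.01}, {"gripper": 0, "tx": 16.0, "ty": -2.0, "tz": -1.0, "ax": 0.0, "ay": -0.0, "az": -0.01}, {"gripper": 0, "tx": 16.0, "ty": -2.0, "tz": -1.0, "ax": 0.0, "ay": -0.0, "az": -0.01}]
```

send_rows:
  series:
    - {"gripper": 0,"tx": 14,"ty": -3,"tz": -1,"ax": 0,"ay": -0.01,"az": -0.01}
    - {"gripper": 0,"tx": 16,"ty": -3,"tz": -1,"ax": 0,"ay": -0.01,"az": -0.01}
    - {"gripper": 0,"tx": 16,"ty": -3,"tz": -1,"ax": 0,"ay": 0,"az": -0.01}
    - {"gripper": 0,"tx": 14,"ty": -2,"tz": -1,"ax": 0,"ay": 0,"az": -0.01}
    - {"gripper": 0,"tx": 0,"ty": 0,"tz": 0,"ax": 0,"ay": 0,"az": 0}

```text
time: 14.3
eef_pos: [0.6477, 0.0104, 0.0967]
ee_rot: [-0.087, 0.699, 0.119, 0.7]
force: [0.1, -0.3, -1.3]
gripper_width: 0.0089
```

```bash
python3 - <<'E'
from h import *
g=GRIP+[0,0,-.011]
err(pose(g))
rows([pose(g+[0,0,.01]),pose(g)],G=0,mm=8)
E
```

```text
err mm [ -4.7  -8.4 -49.7] rot [ 0.005  0.008 -0.045]
t 14.3 pos [0.6477 0.0104 0.0967] w 0.0089 q [ 0.49  0.64 -0.78  1.66  0.46  1.04 -0.13] F [ 0.1 -0.3 -1.3]
[{"gripper": 0, "tx": 7.0, "ty": -1.0, "tz": -1.0, "ax": 0.0, "ay": 0.0, "az": -0.01}, {"gripper": 0, "tx": 7.0, "ty": -1.0, "tz": -1.0, "ax": 0.0, "ay": 0.0, "az": -0.01}, {"gripper": 0, "tx": 7.0, "ty": -1.0, "tz": -1.0, "ax": 0.0, "ay": 0.0, "az": -0.01}, {"gripper": 0, "tx": 7.0, "ty": -1.0, "tz": -1.0, "ax": 0.0, "ay": 0.0, "az": -0.01}, {"gripper": 0, "tx": 7.0, "ty": -1.0, "tz": -1.0, "ax": 0.0, "ay": 0.0, "az": -0.01}]
[{"gripper": 0, "tx": 7.0, "ty": -1.0, "tz": -1.0, "ax": 0.0, "ay": 0.0, "az": -0.01}, {"gripper": 0, "tx": 5.0, "ty": 0.0, "tz": 0.0, "ax": 0.0, "ay": 0.0, "az": 0.0}, {"gripper": 0, "tx": 5.0, "ty": 0.0, "tz": 0.0, "ax": 0.0, "ay": 0.0, "az": 0.0}]
```

send_rows:
  series:
    - {"gripper": 0,"tx": 8,"ty": -2,"tz": -1,"ax": 0,"ay": 0,"az": -0.02}
    - {"gripper": 0,"tx": 8,"ty": -2,"tz": -1,"ax": 0,"ay": 0.01,"az": -0.02}
    - {"gripper": 0,"tx": 8,"ty": -1,"tz": -1,"ax": 0,"ay": 0,"az": -0.01}
    - {"gripper": 0,"tx": 8,"ty": 0,"tz": -1,"ax": 0,"ay": 0,"az": 0}
    - {"gripper": 0,"tx": 0,"ty": 0,"tz": 0,"ax": 0,"ay": 0,"az": 0}

```text
time: 14.8
eef_pos: [0.6462, 0.0074, 0.0632]
ee_rot: [-0.106, 0.699, 0.101, 0.7]
force: [0.4, 0.6, -1.9]
gripper_width: 0.0093
```

```bash
python3 - <<'E'
from h import *
g=GRIP+[0,0,-.011]
err(pose(g))
rows([pose(g)],G=0,mm=6)
E
```

```text
err mm [ -3.2  -5.4 -16.2] rot [ 0.008 -0.     0.008]
t 14.8 pos [0.6462 0.0074 0.0632] w 0.0093 q [ 0.44  0.67 -0.74  1.69  0.53  0.99 -0.19] F [ 0.4  0.6 -1.9]
[{"gripper": 0, "tx": 5.0, "ty": -1.0, "tz": -2.0, "ax": 0.0, "ay": -0.0, "az": 0.0}, {"gripper": 0, "tx": 5.0, "ty": -1.0, "tz": -2.0, "ax": 0.0, "ay": -0.0, "az": 0.0}, {"gripper": 0, "tx": 5.0, "ty": -1.0, "tz": -2.0, "ax": 0.0, "ay": -0.0, "az": 0.0}]
```

send_rows:
  series:
    - {"gripper": 0,"tx": 5,"ty": -1,"tz": -2,"ax": 0,"ay": 0,"az": 0.01}
    - {"gripper": 0,"tx": 5,"ty": -1,"tz": -1,"ax": 0,"ay": 0,"az": 0}
    - {"gripper": 0,"tx": 3,"ty": 0,"tz": 0,"ax": 0,"ay": 0,"az": 0}
    - {"gripper": 0,"tx": 0,"ty": 0,"tz": 0,"ax": 0,"ay": 0,"az": 0}

```text
time: 15.2
eef_pos: [0.6442, 0.0036, 0.0495]
ee_rot: [-0.102, 0.7, 0.105, 0.699]
force: [-0.3, 0.5, -1.2]
gripper_width: 0.0091
```

```bash
python3 - <<'E'
from h import *
g=GRIP+[0,0,-.011]
err(pose(g));print(r.state()["force"])
E
```

```text
err mm [-1.2 -1.6 -2.5] rot [ 0.007  0.    -0.003]
[-0.33115899  0.54853201 -1.19824819]
```

send_rows:
  series:
    - {"gripper": 0,"tx": 1,"ty": 0,"tz": 0,"ax": 0,"ay": 0,"az": 0}
    - {"gripper": 0,"tx": 1,"ty": 0,"tz": 0,"ax": 0,"ay": 0,"az": 0}
    - {"gripper": 0,"tx": 0,"ty": 0,"tz": 0,"ax": 0,"ay": 0,"az": 0}

```text
time: 15.5
eef_pos: [0.6446, 0.0035, 0.0477]
ee_rot: [-0.102, 0.699, 0.104, 0.7]
force: [-1.0, -0.2, -3.0]
gripper_width: 0.009
```

send_rows:
  series:
    - {"gripper": 0.3,"tx": 0,"ty": 0,"tz": 0,"ax": 0,"ay": 0,"az": 0}
    - {"gripper": 0.6,"tx": 0,"ty": 0,"tz": 0,"ax": 0,"ay": 0,"az": 0}
    - {"gripper": 0.6,"tx": 0,"ty": 0,"tz": 0,"ax": 0,"ay": 0,"az": 0}
    - {"gripper": 0.6,"tx": 0,"ty": 0,"tz": 0,"ax": 0,"ay": 0,"az": 0}
    - {"gripper": 0.6,"tx": 0,"ty": 0,"tz": 0,"ax": 0,"ay": 0,"az": 0}

```text
time: 16.0
eef_pos: [0.6461, 0.0041, 0.0497]
ee_rot: [-0.102, 0.698, 0.104, 0.701]
force: [0.4, 0.8, -0.2]
gripper_width: 0.0514
```

Released. Retreating straight up, then off to the right for a clear view.

send_rows:
  series:
    - {"gripper": 0.6,"tx": -12,"ty": 0,"tz": 0,"ax": 0,"ay": 0,"az": 0}
    - {"gripper": 0.6,"tx": -18,"ty": 0,"tz": 0,"ax": 0,"ay": 0,"az": 0}
    - {"gripper": 0.6,"tx": -20,"ty": 0,"tz": 0,"ax": 0,"ay": 0,"az": 0}
    - {"gripper": 0.6,"tx": -25,"ty": 0,"tz": 0,"ax": 0,"ay": 0,"az": 0}
    - {"gripper": 0.6,"tx": -30,"ty": 0,"tz": 0,"ax": 0,"ay": 0,"az": 0}

```text
time: 16.5
eef_pos: [0.6435, 0.0037, 0.159]
ee_rot: [-0.102, 0.7, 0.105, 0.699]
force: [-0.4, -0.7, 0.7]
gripper_width: 0.0514
```

send_rows:
  series:
    - {"gripper": 0.6,"tx": -35,"ty": 0,"tz": 0,"ax": 0,"ay": 0,"az": 0}
    - {"gripper": 0.6,"tx": -35,"ty": 0,"tz": 0,"ax": 0,"ay": 0,"az": 0}
    - {"gripper": 0.6,"tx": -20,"ty": -30,"tz": -20,"ax": 0,"ay": 0,"az": 0}
    - {"gripper": 0.6,"tx": 0,"ty": -40,"tz": -25,"ax": 0,"ay": 0,"az": 0}
    - {"gripper": 0.6,"tx": 0,"ty": -40,"tz": -25,"ax": 0.05,"ay": 0,"az": 0}

```text
time: 17.0
eef_pos: [0.6133, -0.1116, 0.2682]
ee_rot: [-0.091, 0.694, 0.095, 0.708]
force: [0.6, -1.1, -0.3]
gripper_width: 0.051
```

send_rows:
  series:
    - {"gripper": 0.6,"tx": 0,"ty": -40,"tz": -25,"ax": 0.05,"ay": 0,"az": 0}
    - {"gripper": 0.6,"tx": 0,"ty": -40,"tz": -20,"ax": 0.05,"ay": 0,"az": 0}
    - {"gripper": 0.6,"tx": 0,"ty": -40,"tz": -20,"ax": 0.05,"ay": 0,"az": 0}
    - {"gripper": 0.6,"tx": 0,"ty": -40,"tz": -20,"ax": 0.05,"ay": 0,"az": 0}
    - {"gripper": 0.6,"tx": 0,"ty": 0,"tz": 0,"ax": 0,"ay": 0,"az": 0}

```text
time: 17.5
eef_pos: [0.5549, -0.2989, 0.2763]
ee_rot: [-0.017, 0.697, 0.015, 0.717]
force: [0.6, 0.1, 0.5]
gripper_width: 0.0514
```

```bash
python3 - <<'E'
from h import *
a=grab_frame("top")[...,::-1][70:270,150:400];b=grab_frame("side")[...,::-1][110:310,150:400]
cv2.imwrite("pics/end.png",cv2.resize(np.hstack([a,b]),None,fx=1.6,fy=1.6))
s=r.state();print(s["time"],s["eef_pos"],s["force"],s["joint_vel"].round(3))
c=a[90:175,15:105].astype(int);k=max(cv2.findContours(((c[...,2]-c[...,1]>=-1)*255).astype(np.uint8),0,1)[0],key=cv2.contourArea)+[165,160]
e=cv2.minEnclosingCircle(k.astype(np.float32));print("bowl",e,onz("top",e[0],.055))
E
```

```text
17.6 [ 0.55827236 -0.29113378  0.27701128] [0.99224328 0.58314429 0.36360111] [-0.041  0.001 -0.053  0.015 -0.013 -0.008 -0.005]
bowl ((208.0, 203.0454559326172), 35.50300979614258) [0.53040123 0.18550429 0.055     ]
```

View pics/end.png

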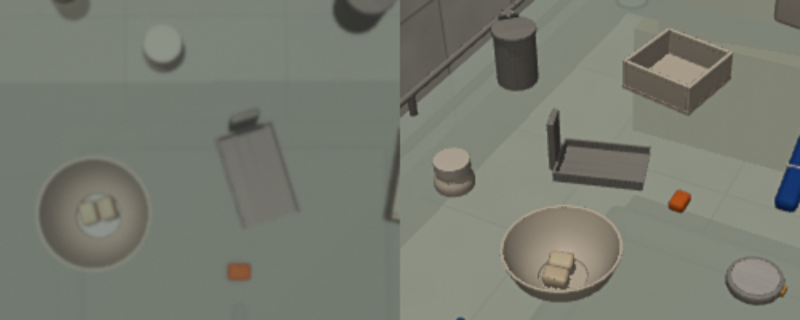

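The tray stands flat and empty where it was. Both soaps lie in the bowl (left view (88,213) and (106,208)), and the bowl has shifted less than 1 mm. Handing in.

```bash
python3 -c "
from workcell import order
print(order.sign_off())"
```

```text
the job is handed in; nothing more can be done
None
```

I lifted the tray by its grip with both soaps on it and tilted it in steps to about 47° just above the round bowl. Both soaps slid in, and I set the tray back down, released it and moved the arm clear. I handed in at 17.6 s of the 58 s; sign-off gives no verdict.

**Soaps:** the last pictures show both on the bowl floor.

**Tray:** it looks flat and empty in both views. The tool was within about 2 mm of the pick-up position when it let go.

**Bowl:** its measured centre moved from (0.5297, 0.1851) to (0.5304, 0.1855) m, which is under 1 mm.

**Robot:** it was clear of everything, about 0.28 m up, with wrist force at noise level. The joints were still settling slightly (up to 0.05 rad/s) at the last reading.

**Problems along the way:**
- My first four move calls were refused, without moving the arm, because every row needs all seven keys.
- The first empty test tilt fell about 9° short because of joint speed limits. Slower rows reached the full tilt.

No check failed or disagreed at the end.

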